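Unstack the grooming kit onto its colour mats

ROBOT

A 6-joint arm with a two-finger parallel gripper is mounted at the origin on the work surface. World frame = base frame: x ahead of the robot, y to its left, z up, the work surface at z = 0. Lengths are in m, angles in degrees, forces in N, time in s.
With the tool pointing down it reaches from about 0.25 to 0.725 m from the base axis. Payload 9.7 kg.
Tool frame: the origin (TCP) lies at the very end of the fingers, on their centre line; the grasp point (between the pads) lies 19 mm behind it (bot.grip_depth is the distance from the TCP to the grasp point, in m); z points along the fingers, y is the direction in which the jaws open and shut (so a half turn about z gives the same grasp; the last joint's range is limited). The gripper opens to 85 mm and grips with 20 to 120 N. Pads are 22 mm wide; open, the fingers measure 114 mm over their backs; the gripper's body (76 mm by 85 mm) begins 54 mm behind the grasp point. The pads swing forward as they close: fully open they stand 13 mm farther back than shut.
Start: joints at [75.287, 4.979, 10.078, 95.1, 0, 90], TCP at [0.14, 0.532, 0.231] pointing down, gripper open.
Joint ranges: [-179.16, 179.16], [-48.56, 103.87], [-65.8, 70.77], [-126.05, 130.52], [-82.76, 87.17], [-180, 180]. Speed limits (degrees/s): [127.2, 127.2, 147.25, 180, 180, 180].

INTERFACE

Orientations are given as [roll, pitch, yaw] about the fixed x, y, z axes, in that order (R = Rz(yaw) Ry(pitch) Rx(roll)).
In Python, from workcell import telemetry, optics, order, bot gives the robot as it stands. The module is installed in compiled form; this text tells all that it offers.
- The arm moves only by the shell command python3 -m inch 'ROWS' [FORCE]. ROWS is JSON, a list of rows, each a list of 7 numbers: the shift along the tool's x, y, z in m, then the turn, a rotation vector about the tool's x, y, z in rad, then the closure, from 0 (fully open) to 1 (shut). In form: [[tx, ty, tz, rx, ry, rz, grip], ...]. A call has 1 to 12 rows; each row is the pose to reach, as a shift and turn from the pose commanded when the call began, along the tool's axes at that moment; what a row does not reach only later rows make up. A row lasts 1/12 s, in which the tool goes at most 41.7 mm and 7.16 degrees, less where a joint would pass 70% of its speed; a pose out of reach is approached as far as the arm can. A call with a gripper value outside its range is refused whole. The fingers move at their own pace and stop on an object; FORCE is the grip in N (left out, the last holds). Time passes only in rows, so rows that repeat a pose let the fingers close. It gives the time, the measured TCP pose, the force and the opening at its end, in the units of the state.
- telemetry.get_obs(): the state, without advancing time (a new reading comes with each control period).
- optics.camera(name): name is "side" or "top" or "wrist"; returns (picture, depth): 384x512x3 uint8, red, green, blue; 384x512 float32, m along the optical axis (not along the pixel's ray), 0 where there is no reading.
- optics.camera_info(name): a dict with "camera_matrix" (3x3 intrinsics, pixels), "k1" (the pictures are not rectified: a ray, as slopes to the right and down, at radius r is drawn at 1 + k1 r^2 times it, then the intrinsics apply), "xyz" and "attitude" of the camera in the world; the wrist camera has in their place "mount" (4x4, takes a point from camera to tool coordinates, whose origin is the TCP and whose axes are the flange's). Camera axes: x right, y down, z forward; pixel columns grow to the right and rows downward; lengths in m; the calibration is good to about 2 mm. A picture is of the moment at which its call begins: read the wrist's pose just before it. camera_info takes no time and is no camera call.
- order.job_done(): hands the job in, once; it reports no verdict.
The state is a dict: "time": time; "q": joint angles; "qd": joint speeds; "joint_efforts": joint torques, N m; "ee_pos": TCP position; "tcp_rot": TCP orientation; "wrist_force": force on the tool from outside, world axes, zero at the start; "torque": the same for the moment, N m; "opening": finger opening in m.
Only numpy, scipy, OpenCV 4.12 (cv2) and the standard library are available. Lean on these libraries where they do the work, as an engineer would, in place of code of your own. Each camera call takes 0.05 s, during which the arm holds its last target. There are 200 camera calls.

TASK

Get the grooming bench ready: take the stack apart from the top down, one thing at a time, and set each thing gently, upright as it now lies, on the mat of its own colour (red slicker brush, orange bath brush, green-lidded box, blue-lidded box), centred on the mat and lengthwise along it, either end first. Let go of each thing before going on to the next, do not drop or tip anything, and leave the grey bowl and the rake comb where they are.

Things in the scene. Friction and masses are not known exactly. Their poses are not given: they have to be found in the camera images.
- red_slicker: Red slicker brush on top of the stack, pins down, 166 mm long, 36 high, 0.11 kg. Origin: level with the pin tips, midway along; x towards the head, z up. Head x +27 to +83, 46 wide, solid plate 18-34 mm up, over a 50 x 40 pin bed it stands on. Handle 14-20 thick, axis 28 up, in the air, back to x -83. Centre of mass near x +45. Head lies over the stack's middle.
- orange_brush: Orange bath brush, firm oval palm brush, nubs down, flat back up: 90 long (x), 54 wide (y), 34 mm high, 0.12 kg. Origin: centre of its underside, z up. Oval plate (straight sides 36 long) 18-34 mm up; nub field below it 66 x 40. At the start on the green-lidded box, under the red brush.
- green_box: Closed clear acrylic box with a flat green lid fixed on: 122 long (x), 60 wide (y), 42 mm high with the lid, plain straight sides. Origin: centre of its underside, z up. About 0.2 kg. At the start it stands on the blue-lidded box, under the orange brush.
- blue_box: Closed clear acrylic box with a flat blue lid fixed on: 156 long (x), 66 wide (y), 50 mm high with the lid, plain straight sides, 0.3 kg. Origin: centre of its underside, z up. At the start on the bench, bottom of the stack (162 mm high in all, things lengthwise one above the other).
- red_mat: Red rectangular mat fixed to the bench, 190 (x) x 70 (y) x 4 mm thick. Origin: centre of its underside, on the bench; x along its length.
- orange_mat: Orange rectangular mat fixed to the bench, 114 (x) x 78 (y) x 4 mm thick. Origin: centre of its underside, on the bench; x along its length.
- green_mat: Green rectangular mat fixed to the bench, 146 (x) x 84 (y) x 4 mm thick. Origin: centre of its underside, on the bench; x along its length.
- blue_mat: Blue rectangular mat fixed to the bench, 180 (x) x 90 (y) x 4 mm thick. Origin: centre of its underside, on the bench; x along its length.
- bowl: Loose grey ceramic bowl, 110 mm across the rim, 45 mm high, on the far side of the bench. Origin: centre of its underside. Must stay where it is.
- rake_comb: Loose stainless rake comb with a black handle lying flat on the near side of the bench: 170 long (x, head at +x), 62 mm wide at the head, 14 mm high. Origin: on its underside about the middle of its length. Must stay where it is.
Things that resemble listed ones, but are neither listed nor needed, are in the scene too. Several things have the shape of the red_slicker; the one meant has the colours described above.

How it is judged:
By the outcome, as a careful person would: the job done as asked, in the order asked, and still so for the second after the job is handed in, with the robot touching nothing.
It also fails if it takes over 141 s, if anything falls off the work surface, if the arm or the gripper's body presses on something with over 40 N, if the wrist force passes 120 N, or if a joint passes its speed limit or range.

## Working session

There is one attempt and no reset: what is moved stays moved. The work goes in short steps, Python scripts to look and compute and a shell command to move; the robot and the scene stay as the last step left them, time stands still between calls to the robot, and variables do not carry over. Pictures are saved under pics/ and viewed, about 12 in all and at most 16, crops included, and the job is handed in when it is done.

```bash
mkdir -p pics
python3 - <<'E'
from workcell import telemetry, optics, order, bot
import cv2, numpy as np
o=telemetry.get_obs(); print(o)
for n in ("top","side","wrist"):
    p,d=optics.camera(n); i=optics.camera_info(n); print(n,i)
    np.savez(f'pics/{n}0.npz',p=p,d=d)
    cv2.imwrite(f'pics/{n}0.png',p[...,::-1])
a=cv2.imread('pics/top0.png')
cv2.imwrite('pics/v1.png',cv2.resize(a,(800,600)))
E
```

```text
{'time': 0.0, 'q': array([ 7.52853912e+01,  5.01086033e+00,  1.00356487e+01,  9.50982579e+01,
       -3.64842281e-04,  9.00021030e+01]), 'qd': array([ 0.07809737, -0.09810198,  0.04694219, -0.01713699, -0.10794099,
       -0.00639609]), 'joint_efforts': array([-6.87082365e-05, -5.20389891e+01,  4.64806366e+01,  1.62571081e-02,
        2.30131775e-05, -4.46050983e-07]), 'ee_pos': array([0.13965023, 0.53175546, 0.23059606]), 'tcp_rot': array([-1.79926530e+02,  3.67538618e-04,  1.65283289e+02]), 'wrist_force': array([ 0.42570024,  0.45559205, -0.17447929]), 'torque': array([-0.00919981, -0.01195909, -0.06045667]), 'opening': 0.08521591850829079}
top {'camera_matrix': array([[390.11288341,   0.        , 260.42891416],
       [  0.        , 390.11288341, 192.09052026],
       [  0.        ,   0.        ,   1.        ]]), 'k1': -0.0520143581548726, 'xyz': array([ 0.41520395, -0.0861129 ,  1.12854216]), 'attitude': array([-174.15960158,    0.42931161,  -90.65731533])}
side {'camera_matrix': array([[402.73389393,   0.        , 251.76297199],
       [  0.        , 402.73389393, 185.79259031],
       [  0.        ,   0.        ,   1.        ]]), 'k1': -0.08298860503474155, 'xyz': array([ 0.11433158, -0.81444114,  0.76769483]), 'attitude': array([-128.15505273,    0.60286169,  -29.35343547])}
wrist {'camera_matrix': array([[267.12700812,   0.        , 255.14332901],
       [  0.        , 267.12700812, 192.49833747],
       [  0.        ,   0.        ,   1.        ]]), 'k1': -0.027743823245522506, 'mount': array([[ 7.35152655e-04, -9.66140805e-01, -2.58014351e-01,
         6.52663932e-02],
       [ 9.99999417e-01,  9.14349337e-04, -5.74533847e-04,
         3.60570368e-04],
       [ 7.90995844e-04, -2.58013778e-01,  9.66140913e-01,
        -1.41886057e-01],
       [ 0.00000000e+00,  0.00000000e+00,  0.00000000e+00,
         1.00000000e+00]])}
```

View pics/v1.png

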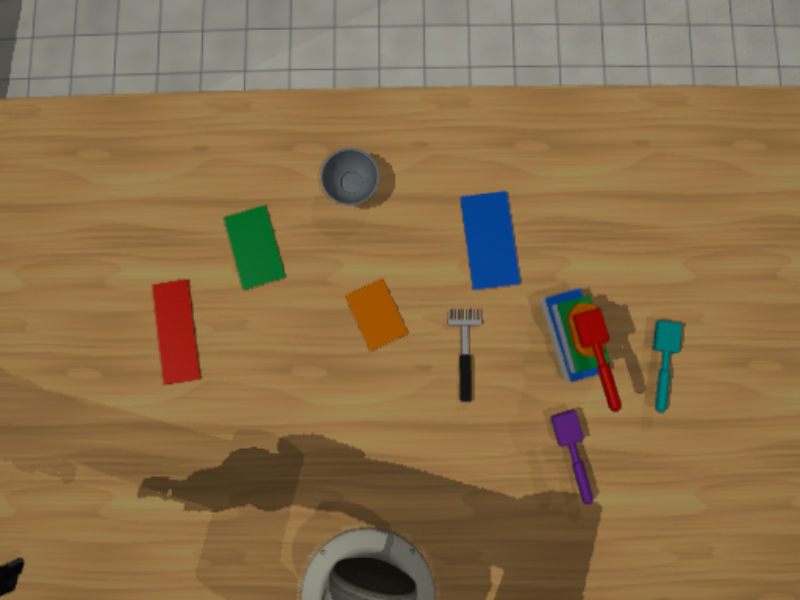

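View pics/side0.png

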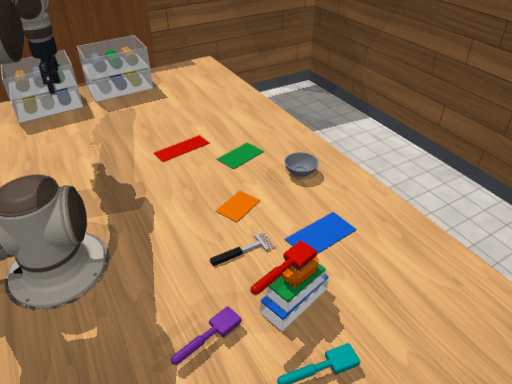

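```bash
cat > h.py <<'E'
from workcell import telemetry, optics, order, bot
import cv2, numpy as np
from scipy.spatial.transform import Rotation as R
def pose(name,obs=None):
    i=optics.camera_info(name)
    if name!='wrist': return R.from_euler('xyz',i['attitude'],degrees=True).as_matrix(),np.array(i['xyz'])
    Rt=R.from_euler('xyz',obs['tcp_rot'],degrees=True).as_matrix(); m=i['mount']
    return Rt@m[:3,:3], Rt@m[:3,3]+obs['ee_pos']
def rays(name,px):
    i=optics.camera_info(name)
    u=cv2.undistortPoints(np.float64(px).reshape(-1,1,2),i['camera_matrix'],np.array([i['k1'],0,0,0])).reshape(-1,2)
    return np.c_[u,np.ones(len(u))]
def plane(name,px,z,obs=None):
    M,c=pose(name,obs); d=rays(name,px)@M.T
    return (c+d*((z-c[2])/d[:,2])[:,None])
HUE=dict(red=(174,6),orange=(8,20),green=(45,75),blue=(100,120))
def mask(p,col):
    h=cv2.cvtColor(p,cv2.COLOR_RGB2HSV); a,b=HUE[col]
    H=h[...,0]; m=((H>=a)|(H<=b)) if a>b else (H>=a)&(H<=b)
    return (m&(h[...,1]>130)&(h[...,2]>50)).astype(np.uint8)
def blobs(p,col,amin=60):
    cs,_=cv2.findContours(mask(p,col),cv2.RETR_EXTERNAL,cv2.CHAIN_APPROX_NONE)
    return sorted([c.reshape(-1,2) for c in cs if cv2.contourArea(c)>amin],key=lambda c:-cv2.contourArea(c))
def rect(xy):
    (c,s,_)=r=cv2.minAreaRect(np.float32(xy)*1000); b=cv2.boxPoints(r)
    e=max(b[1]-b[0],b[2]-b[1],key=np.linalg.norm)
    return np.array(c)/1000,sorted(s),np.degrees(np.arctan2(e[1],e[0]))%180
E
python3 - <<'E'
from h import *
P=np.load('pics/top0.npz');p=P['p'];d=P['d']
M,c=pose('top')
for col in HUE:
    for b in blobs(p,col):
        m=b.mean(0).astype(int); dz=d[m[1],m[0]]
        z=(c+M@(rays('top',[m])[0]*dz))[2]
        for zz in (.004,.05,.092,.126,.160):
            if abs(zz-z)<.02: print(col,m,'z',z.round(3),zz,rect(plane('top',b,zz)[:,:2]),len(b))
a=cv2.resize(p[170:290,330:460],None,fx=5,fy=5,interpolation=cv2.INTER_CUBIC)
cv2.imwrite('pics/v3.png',a[...,::-1])
E
```

```text
red [112 211] z 0.002 0.004 (array([0.47812225, 0.35369925]), [68.54866790771484, 188.3882293701172], np.float32(8.385682)) 168
red [383 227] z 0.159 0.16 (array([ 0.41505432, -0.38662042]), [45.99610137939453, 162.35739135742188], np.float32(15.132495)) 154
orange [276 219] z 0.002 0.004 (array([ 0.46590399, -0.06095892]), [969.2887573242188, 1583.627197265625], np.float32(89.551254)) 2064
green [162 157] z 0.0 0.004 (array([0.63584912, 0.20818852]), [82.89913177490234, 144.32980346679688], np.float32(16.210958)) 143
green [367 211] z 0.127 0.126 (array([ 0.46064532, -0.36828537]), [56.49591827392578, 115.68426513671875], np.float32(13.708306)) 138
blue [313 153] z 0.003 0.004 (array([ 0.64313593, -0.23511661]), [88.57630157470703, 177.387451171875], np.float32(6.5081463)) 173
blue [361 214] z 0.08 0.092 (array([ 0.45974588, -0.36493338]), [62.52192687988281, 147.22494506835938], np.float32(15.165294)) 176
```

View pics/v3.png

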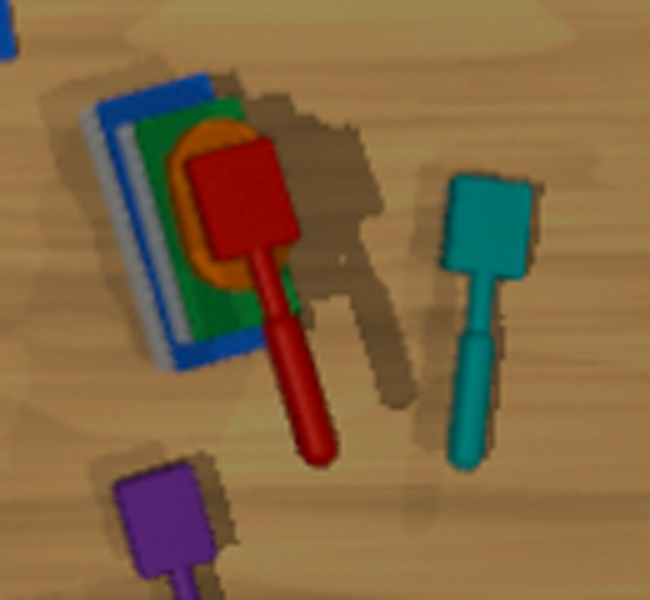

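```bash
cat >> h.py <<'E'
def go(xyz,yaw):
    "tool-axes shift and z turn (rad) from the present pose"
    o=telemetry.get_obs(); r,p,y=o['tcp_rot']; Rt=R.from_euler('xyz',[180,0,y],degrees=True)
    s=Rt.inv().apply(np.array(xyz)-o['ee_pos']); t=(yaw-y+180)%360-180
    print('t %.1f pos %s rpy %s F %s op %.4f'%(o['time'],o['ee_pos'].round(4),o['tcp_rot'].round(2),o['wrist_force'].round(1),o['opening']))
    print('shift',s.round(4),'rz %.4f (yaw change %.1f)'%(-np.radians(t),t))
E
python3 - <<'E'
from h import *
for n in('top','side'):
  p=np.load(f'pics/{n}0.npz')['p']
  for col in HUE:
    m=mask(p,col)
    if col=='orange': m&=(cv2.cvtColor(p,cv2.COLOR_RGB2HSV)[...,1]>215).astype(np.uint8)
    cs,_=cv2.findContours(m,cv2.RETR_EXTERNAL,cv2.CHAIN_APPROX_NONE)
    for c in cs:
      if cv2.contourArea(c)>150: print(n,col,c.reshape(-1,2).mean(0).astype(int),rect(plane(n,c.reshape(-1,2),.004)[:,:2]))
p=np.load('pics/top0.npz')['p']
b=[b for b in blobs(p,'red') if b[:,0].mean()>300][0]
hd=plane('top',b,.160)[:,:2]; dist=hd@np.r_[np.cos(.264),np.sin(.264)]
print('head',rect(hd[dist>dist.max()-.054]),'x-range',dist.min(),dist.max())
go([.44,-.38,.27],15.1)
E
```

```text
top red [383 227] (array([ 0.41503024, -0.43502209]), [53.40454864501953, 188.5078125], np.float32(15.132486))
top red [112 211] (array([0.47812225, 0.35369925]), [68.54866790771484, 188.3882293701172], np.float32(8.385682))
top orange [371 210] (array([ 0.47221408, -0.40081158]), [52.473594665527344, 98.07586669921875], np.float32(177.63461))
top orange [240 200] (array([ 0.50582004, -0.02118986]), [77.25302124023438, 112.63497161865234], np.float32(24.537855))
top green [367 211] (array([ 0.46617517, -0.40262323]), [63.37093734741211, 129.76187133789062], np.float32(13.708315))
top green [162 157] (array([0.63584912, 0.20818852]), [82.89913177490234, 144.32980346679688], np.float32(16.210958))
top blue [361 214] (array([ 0.46352734, -0.38860425]), [67.82988739013672, 159.7239990234375], np.float32(15.165029))
top blue [313 153] (array([ 0.64313593, -0.23511661]), [88.57630157470703, 177.387451171875], np.float32(6.5081463))
side red [283 266] (array([ 0.489948  , -0.28539462]), [62.92447280883789, 206.51846313476562], np.float32(16.580637))
side red [181 147] (array([0.47699243, 0.
[... 399 characters left out ...]
7115936279297], np.float32(14.089274))
side green [240 155] (array([0.6336571 , 0.20542123]), [83.60208129882812, 144.96163940429688], np.float32(16.180197))
side blue [286 304] (array([ 0.45390271, -0.35784589]), [69.42060089111328, 108.0531234741211], np.float32(15.83908))
side blue [319 233] (array([ 0.64140863, -0.23606284]), [89.23103332519531, 178.31063842773438], np.float32(6.594806))
head (array([ 0.46744339, -0.3724653 ]), [46.027191162109375, 53.7682991027832], np.float32(15.047007)) x-range 0.21860954679039515 0.38096473740718756
t 0.1 pos [0.1397 0.5318 0.2307] rpy [-179.94    0.    165.28] F [-0.2  0.2  0.5] op 0.0853
shift [-0.5221 -0.8056 -0.0393] rz 2.6212 (yaw change -150.2)
```

```bash
T='[-0.522,-0.806,-0.04,0,0,2.621,0]'; python3 -m inch '[[-0.522,-0.806,-0.04,0,0,2.621,0],[-0.522,-0.806,-0.04,0,0,2.621,0],[-0.522,-0.806,-0.04,0,0,2.621,0],[-0.522,-0.806,-0.04,0,0,2.621,0],[-0.522,-0.806,-0.04,0,0,2.621,0],[-0.522,-0.806,-0.04,0,0,2.621,0],[-0.522,-0.806,-0.04,0,0,2.621,0],[-0.522,-0.806,-0.04,0,0,2.621,0],[-0.522,-0.806,-0.04,0,0,2.621,0],[-0.522,-0.806,-0.04,0,0,2.621,0],[-0.522,-0.806,-0.04,0,0,2.621,0],[-0.522,-0.806,-0.04,0,0,2.621,0]]'
python3 -c "
from h import *
go([.44,-.38,.27],15.1)"
```

```text
time: 1.15
ee_pos: [0.2941, 0.0616, 0.2521]
tcp_rot: [179.9, -0.0, 80.1]
wrist_force: [1.0, 0.8, -1.2]
opening: 0.0853
t 1.1 pos [0.2941 0.0616 0.2521] rpy [ 1.7994e+02 -3.0000e-02  8.0110e+01] F [ 1.   0.8 -1.2] op 0.0853
shift [-0.41    0.2196 -0.0179] rz 1.1346 (yaw change -65.0)
```

```bash
python3 -m inch '[[-0.41,0.22,-0.018,0,0,1.06,0],[-0.41,0.22,-0.018,0,0,1.06,0],[-0.41,0.22,-0.018,0,0,1.06,0],[-0.41,0.22,-0.018,0,0,1.06,0],[-0.41,0.22,-0.018,0,0,1.06,0],[-0.41,0.22,-0.018,0,0,1.06,0],[-0.41,0.22,-0.018,0,0,1.06,0],[-0.41,0.22,-0.018,0,0,1.06,0],[-0.41,0.22,-0.018,0,0,1.06,0],[-0.41,0.22,-0.018,0,0,1.06,0],[-0.41,0.22,-0.018,0,0,1.06,0],[-0.41,0.22,-0.018,0,0,1.06,0]]'
python3 -m inch '[[0,0,0,0,0,0,0],[0,0,0,0,0,0,0]]'
python3 - <<'E'
from h import *
o=telemetry.get_obs(); p,d=optics.camera('wrist'); np.savez('pics/w1.npz',p=p,d=d)
cv2.imwrite('pics/w1.png',p[...,::-1])
b=blobs(p,'red')[0]; hd=plane('wrist',b,.160,o)[:,:2]; a=hd@np.r_[np.cos(.264),np.sin(.264)]
print('all',rect(hd)); print('head',rect(hd[a>a.max()-.054]))
go([.4607,-.3743,.24],15.1)
E
```

```text
time: 2.15
ee_pos: [0.4438, -0.3822, 0.2667]
tcp_rot: [-179.9, 0.1, 19.5]
wrist_force: [1.6, -1.2, -0.3]
opening: 0.0853
time: 2.32
ee_pos: [0.4427, -0.3774, 0.2691]
tcp_rot: [-179.9, 0.0, 19.6]
wrist_force: [0.0, 1.0, 0.5]
opening: 0.0856
all (array([ 0.41607437, -0.38542712]), [44.317344665527344, 163.11744689941406], np.float32(14.820604))
head (array([ 0.46881827, -0.37147128]), [44.317344665527344, 53.999549865722656], np.float32(14.820619))
t 2.4 pos [ 0.4427 -0.3767  0.2698] rpy [-1.7996e+02  1.0000e-02  1.9690e+01] F [-0.6  0.6 -0.6] op 0.0854
shift [0.0177 0.0038 0.0298] rz 0.0802 (yaw change -4.6)
```

View pics/w1.png

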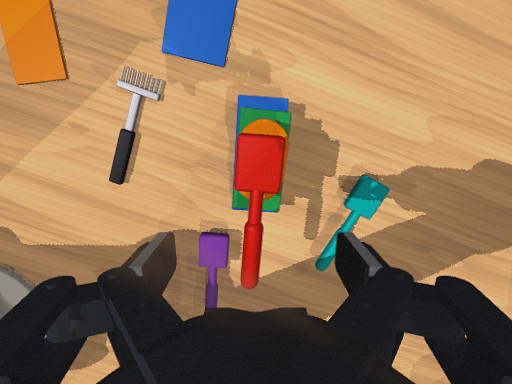

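```bash
python3 -m inch '[[0.019,0.0035,0.02,0,0,0.082,0],[0.019,0.0035,0.04,0,0,0.082,0],[0.019,0.0035,0.06,0,0,0.082,0],[0.019,0.0035,0.08,0,0,0.082,0],[0.019,0.0035,0.10,0,0,0.082,0],[0.019,0.0035,0.115,0,0,0.082,0],[0.019,0.0035,0.125,0,0,0.082,0],[0.019,0.0035,0.133,0,0,0.082,0],[0.019,0.0035,0.138,0,0,0.082,0],[0.019,0.0035,0.139,0,0,0.082,0],[0.019,0.0035,0.139,0,0,0.082,0],[0.019,0.0035,0.139,0,0,0.082,0]]'
python3 - <<'E'
from h import *
p,d=optics.camera('wrist');s,_=optics.camera('side')
c=cv2.resize(s[200:340,200:380],(540,420))
cv2.imwrite('pics/v5.png',c[...,::-1]); go([.4615,-.3736,.130],15.0)
E
```

```text
time: 3.37
ee_pos: [0.4623, -0.3745, 0.1318]
tcp_rot: [179.9, -0.0, 15.0]
wrist_force: [-0.2, 0.6, 0.3]
opening: 0.0854
t 3.5 pos [ 0.4623 -0.3745  0.1316] rpy [ 1.7995e+02 -4.0000e-02  1.4990e+01] F [-1.3  0.  -0.2] op 0.0854
shift [-0.0006 -0.0011  0.0016] rz -0.0002 (yaw change 0.0)
```

View pics/v5.png

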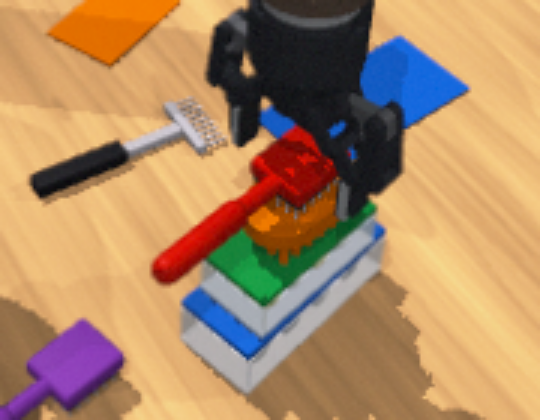

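```bash
python3 -m inch '[[-0.0005,-0.001,0.001,0,0,0,0.2],[-0.0005,-0.001,0.001,0,0,0,0.3],[-0.0005,-0.001,0.001,0,0,0,0.35],[-0.0005,-0.001,0.001,0,0,0,0.4],[-0.0005,-0.001,0.001,0,0,0,0.45],[-0.0005,-0.001,0.001,0,0,0,0.5],[-0.0005,-0.001,0.001,0,0,0,0.6],[-0.0005,-0.001,0.001,0,0,0,0.7],[-0.0005,-0.001,0.001,0,0,0,0.7],[-0.0005,-0.001,0.001,0,0,0,0.7],[-0.0005,-0.001,0.001,0,0,0,0.7],[-0.0005,-0.001,0.001,0,0,0,0.7]]' 30
python3 -m inch '[[0,0,-0.002,0,0,0,0.7],[0,0,-0.005,0,0,0,0.7],[0,0,-0.010,0,0,0,0.7],[0,0,-0.016,0,0,0,0.7],[0,0,-0.024,0,0,0,0.7],[0,0,-0.032,0,0,0,0.7],[0,0,-0.04,0,0,0,0.7],[0,0,-0.04,0,0,0,0.7]]'
python3 - <<'E'
from h import *
s,_=optics.camera('side'); t,_=optics.camera('top')
c=np.hstack([cv2.resize(s[170:320,190:370],(480,400)),cv2.resize(t[150:290,320:450],(310,400))])[...,::-1]
cv2.imwrite('pics/v6.png',c); go([.4776+.048*.989,.3521+.048*.145,.24],8.35)
E
```

```text
time: 4.47
ee_pos: [0.4614, -0.3735, 0.13]
tcp_rot: [180.0, -0.0, 15.0]
wrist_force: [-1.0, -1.3, 1.8]
opening: 0.0457
time: 5.13
ee_pos: [0.4619, -0.3739, 0.1723]
tcp_rot: [179.9, -0.1, 15.0]
wrist_force: [-0.6, -0.4, -0.4]
opening: 0.0454
t 5.2 pos [ 0.4615 -0.3737  0.1704] rpy [ 1.7996e+02 -3.0000e-02  1.4990e+01] F [ 0.2  0.9 -0.8] op 0.0457
shift [ 0.2509 -0.6914 -0.0696] rz 0.1159 (yaw change -6.6)
```

View pics/v6.png

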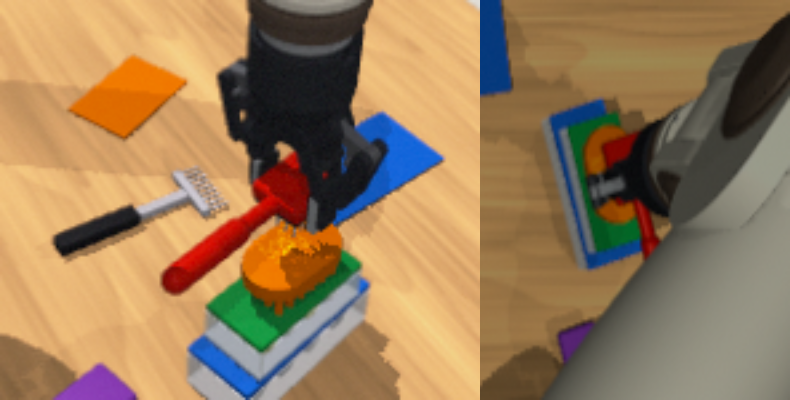

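```bash
python3 -m inch '[[0.0025,-0.007,-0.015,0,0,0.01,0.7],[0.0075,-0.021,-0.03,0,0,0.02,0.7],[0.015,-0.041,-0.045,0,0,0.03,0.7],[0.024,-0.066,-0.06,0,0,0.04,0.7],[0.033,-0.09,-0.07,0,0,0.05,0.7],[0.043,-0.117,-0.07,0,0,0.06,0.7],[0.053,-0.145,-0.07,0,0,0.07,0.7],[0.063,-0.173,-0.07,0,0,0.08,0.7],[0.073,-0.2,-0.07,0,0,0.09,0.7],[0.083,-0.228,-0.07,0,0,0.10,0.7],[0.093,-0.256,-0.07,0,0,0.11,0.7],[0.103,-0.283,-0.07,0,0,0.116,0.7]]'
python3 -m inch '[[0.007,-0.03,0,0,0,0,0.7],[0.015,-0.063,0,0,0,0,0.7],[0.023,-0.097,0,0,0,0,0.7],[0.031,-0.131,0,0,0,0,0.7],[0.039,-0.165,0,0,0,0,0.7],[0.047,-0.199,0,0,0,0,0.7],[0.055,-0.232,0,0,0,0,0.7],[0.063,-0.266,0,0,0,0,0.7],[0.071,-0.3,0,0,0,0,0.7],[0.079,-0.334,0,0,0,0,0.7],[0.086,-0.363,0,0,0,0,0.7],[0.092,-0.389,0,0,0,0,0.7]]'
python3 -m inch '[[0.004,-0.016,0,0,0,0,0.7],[0.007,-0.026,0,0,0,0,0.7],[0.008,-0.032,0,0,0,0,0.7],[0.008,-0.033,0,0,0,0,0.7],[0.008,-0.033,0,0,0,0,0.7]]'
python3 - <<'E'
from h import *
o=telemetry.get_obs(); p,d=optics.camera('wrist'); s,_=optics.camera('side')
m=p.copy(); cv2.imwrite('pics/v7.png',m[...,::-1])
go([.5251,.3591,.008],8.35)
E
```

```text
time: 6.23
ee_pos: [0.4873, -0.072, 0.2395]
tcp_rot: [-180.0, 0.0, 8.3]
wrist_force: [0.6, 0.2, -1.0]
opening: 0.0454
time: 7.23
ee_pos: [0.5435, 0.123, 0.2398]
tcp_rot: [-178.3, 0.1, 11.9]
wrist_force: [0.1, 0.2, -1.4]
opening: 0.0455
time: 7.65
ee_pos: [0.5472, 0.1427, 0.2409]
tcp_rot: [-177.6, 0.1, 13.5]
wrist_force: [-0.4, 0.8, -0.8]
opening: 0.0455
t 7.8 pos [0.5472 0.1424 0.241 ] rpy [-1.7758e+02  6.0000e-02  1.3430e+01] F [ 0.4  0.5 -0.8] op 0.0457
shift [ 0.0288 -0.2159  0.233 ] rz 0.0887 (yaw change -5.1)
```

View pics/v7.png

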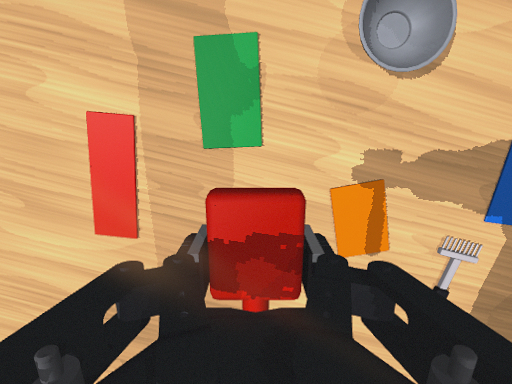

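```bash
python3 -c "
from h import *
print(telemetry.get_obs()['q'].round(1))"
```

```text
[ 13.4   7.4  13.8  96.4   2.4 179.9]
```

```bash
python3 -m inch '[[0,0,0,0,0,-0.06,0.7],[0,0,0,0,0,-0.18,0.7],[0,0,0,0,0,-0.3,0.7],[0,0,0,0,0,-0.42,0.7],[0,0,0,0,0,-0.54,0.7],[0,0,0,0,0,-0.66,0.7],[0,0,0,0,0,-0.78,0.7],[0,0,0,0,0,-0.9,0.7],[0,0,0,0,0,-1.02,0.7],[0,0,0,0,0,-1.12,0.7],[0,0,0,0,0,-1.18,0.7],[0,0,0,0,0,-1.2,0.7]]'
python3 -c "
from h import *
go([.4301,.3451,.24],188.35)"
```

```text
time: 8.75
ee_pos: [0.5472, 0.1422, 0.241]
tcp_rot: [-179.1, -2.2, 82.3]
wrist_force: [-0.2, 0.4, -1.0]
opening: 0.0454
t 8.8 pos [0.5472 0.1422 0.241 ] rpy [-179.08   -2.23   82.31] F [-0.2  0.4 -1. ] op 0.0454
shift [ 0.1854 -0.1432  0.001 ] rz -1.8507 (yaw change 106.0)
```

```bash
cat >> h.py <<'E'
def go(xyz,yaw):
    "tool-axes shift and rotation vector (rad) from the present pose"
    o=telemetry.get_obs(); Rt=R.from_euler('xyz',o['tcp_rot'],degrees=True)
    s=Rt.inv().apply(np.array(xyz)-o['ee_pos']); r=(Rt.inv()*R.from_euler('xyz',[180,0,yaw],degrees=True)).as_rotvec()
    print('t %.1f pos %s rpy %s F %s op %.4f q1 %.0f q6 %.0f'%(o['time'],o['ee_pos'].round(4),o['tcp_rot'].round(2),o['wrist_force'].round(1),o['opening'],o['q'][0],o['q'][5]))
    print('shift',s.round(4),'rot',r.round(4))
E
python3 -c "
from h import *
go([.4301,.3451,.24],188.35)"
```

```text
t 8.8 pos [0.5472 0.1422 0.241 ] rpy [-179.08   -2.23   82.31] F [-0.2  0.4 -1. ] op 0.0454 q1 13 q6 111
shift [ 0.1852 -0.1431  0.0105] rot [ 0.0249 -0.042  -1.85  ]
```

```bash
python3 -m inch '[[0.006,-0.004,0,0.001,-0.001,-0.055,0.7],[0.017,-0.013,0.001,0.002,-0.004,-0.166,0.7],[0.029,-0.022,0.002,0.004,-0.007,-0.287,0.7],[0.041,-0.031,0.002,0.005,-0.009,-0.407,0.7],[0.053,-0.041,0.003,0.007,-0.012,-0.527,0.7],[0.065,-0.05,0.004,0.009,-0.015,-0.648,0.7],[0.077,-0.059,0.004,0.01,-0.017,-0.768,0.7],[0.089,-0.069,0.005,0.012,-0.02,-0.888,0.7],[0.101,-0.078,0.006,0.014,-0.023,-1.008,0.7],[0.113,-0.087,0.006,0.015,-0.026,-1.128,0.7],[0.124,-0.096,0.007,0.017,-0.028,-1.24,0.7],[0.133,-0.103,0.008,0.018,-0.03,-1.332,0.7]]'
python3 -m inch '[[0,0,0,0,0,0,0.7],[0,0,0,0,0,0,0.7]]'
python3 -c "
from h import *
go([.4301,.3451,.14],188.35)"
```

```text
time: 9.75
ee_pos: [0.4628, 0.2891, 0.24]
tcp_rot: [179.8, -0.8, 158.8]
wrist_force: [-0.4, 0.1, -1.4]
opening: 0.0453
time: 9.92
ee_pos: [0.4631, 0.2886, 0.2398]
tcp_rot: [179.8, -0.8, 158.4]
wrist_force: [-0.4, 0.0, -0.5]
opening: 0.0458
t 9.9 pos [0.4631 0.2886 0.2398] rpy [179.79  -0.77 158.4 ] F [-0.4  0.  -0.5] op 0.0458 q1 32 q6 53
shift [0.0502 0.04   0.1006] rot [ 0.0071 -0.0121 -0.5228]
```

```bash
python3 -m inch '[[0.005,0.004,0.005,0.001,-0.001,-0.05,0.7],[0.013,0.010,0.02,0.002,-0.003,-0.15,0.7],[0.024,0.018,0.04,0.003,-0.006,-0.26,0.7],[0.034,0.026,0.06,0.005,-0.008,-0.36,0.7],[0.043,0.034,0.08,0.006,-0.01,-0.45,0.7],[0.048,0.038,0.09,0.007,-0.012,-0.5,0.7],[0.05,0.04,0.1,0.007,-0.012,-0.523,0.7],[0.05,0.04,0.1,0.007,-0.012,-0.523,0.7],[0.05,0.04,0.1,0.007,-0.012,-0.523,0.7],[0.05,0.04,0.1,0.007,-0.012,-0.523,0.7]]'
python3 -c "
from h import *
go([.4301,.3451,.04],188.35)
s,_=optics.camera('side'); cv2.imwrite('pics/v8.png',cv2.resize(s[80:220,90:270],(720,560))[...,::-1])"
```

```text
time: 10.75
ee_pos: [0.4311, 0.3444, 0.1416]
tcp_rot: [180.0, 0.1, -171.7]
wrist_force: [-0.6, -0.3, -1.0]
opening: 0.0453
t 10.8 pos [0.4311 0.3444 0.1416] rpy [ 1.7996e+02  5.0000e-02 -1.7169e+02] F [-0.6 -0.3 -1. ] op 0.0453 q1 39 q6 30
shift [0.001  0.0007 0.1016] rot [ 0.0007  0.0009 -0.0007]
```

View pics/v8.png

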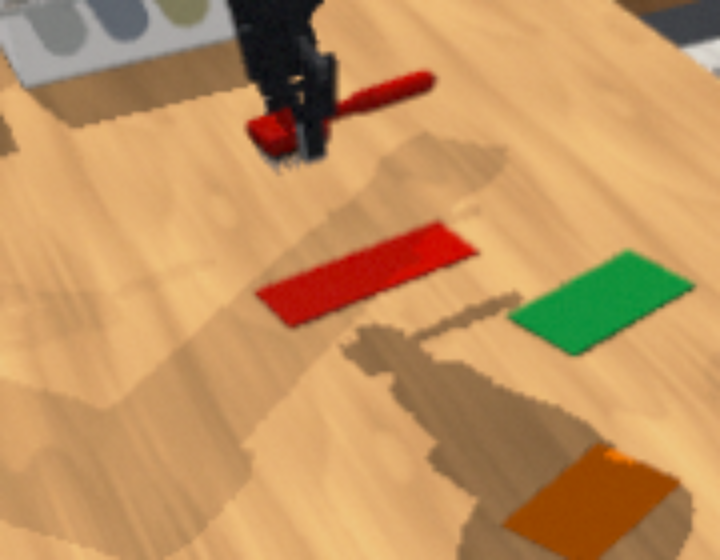

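```bash
python3 -m inch '[[0.001,0.0005,0.015,0,0,0,0.7],[0.001,0.0005,0.035,0,0,0,0.7],[0.001,0.0005,0.055,0,0,0,0.7],[0.001,0.0005,0.075,0,0,0,0.7],[0.001,0.0005,0.09,0,0,0,0.7],[0.001,0.0005,0.103,0,0,0,0.7],[0.001,0.0005,0.113,0,0,0,0.7],[0.001,0.0005,0.120,0,0,0,0.7],[0.001,0.0005,0.125,0,0,0,0.7],[0.001,0.0005,0.128,0,0,0,0.7],[0.001,0.0005,0.130,0,0,0,0.7],[0.001,0.0005,0.130,0,0,0,0.7]]'
python3 -m inch '[[0,0,0.001,0,0,0,0.7],[0,0,0.0015,0,0,0,0.7],[0,0,0.002,0,0,0,0.7],[0,0,0.002,0,0,0,0.7]]'
python3 -c "
from h import *
go([.4301,.3451,.008],188.35)"
```

```text
time: 11.8
ee_pos: [0.4294, 0.3452, 0.0107]
tcp_rot: [180.0, 0.0, -171.5]
wrist_force: [-0.1, -0.5, -1.1]
opening: 0.0456
time: 12.13
ee_pos: [0.4294, 0.3452, 0.0087]
tcp_rot: [180.0, 0.0, -171.5]
wrist_force: [0.9, -0.5, -0.8]
opening: 0.0454
t 12.1 pos [0.4294 0.3452 0.0087] rpy [ 179.98    0.   -171.52] F [ 0.9 -0.5 -0.8] op 0.0454 q1 39 q6 30
shift [-0.0007 -0.0002  0.0007] rot [0.0003 0.0001 0.0023]
```

Lower in half-millimetre steps until contact, then open slowly.

```bash
python3 -m inch '[[0,0,0.0005,0,0,0,0.7],[0,0,0.0005,0,0,0,0.7],[0,0,0.001,0,0,0,0.7],[0,0,0.001,0,0,0,0.7]]'
python3 -m inch '[[0,0,0.0005,0,0,0,0.7],[0,0,0.0005,0,0,0,0.7],[0,0,0.0005,0,0,0,0.7]]'
```

```text
time: 12.47
ee_pos: [0.4293, 0.3451, 0.0079]
tcp_rot: [180.0, 0.0, -171.5]
wrist_force: [-1.9, -0.2, 3.1]
opening: 0.0453
time: 12.72
ee_pos: [0.4294, 0.3452, 0.008]
tcp_rot: [180.0, 0.0, -171.5]
wrist_force: [-3.1, -2.0, 8.1]
opening: 0.0457
```

```bash
python3 -m inch '[[0,0,-0.0005,0,0,0,0.45],[0,0,-0.0005,0,0,0,0.42],[0,0,-0.0005,0,0,0,0.4],[0,0,-0.0005,0,0,0,0.35],[0,0,-0.0005,0,0,0,0.2],[0,0,-0.0005,0,0,0,0],[0,0,-0.0005,0,0,0,0],[0,0,-0.01,0,0,0,0],[0,0,-0.03,0,0,0,0],[0,0,-0.06,0,0,0,0],[0,0,-0.1,0,0,0,0],[0,0,-0.14,0,0,0,0]]'
python3 -m inch '[[0,0,-0.04,0,0,0,0],[0,0,-0.08,0,0,0,0],[0.02,0.03,-0.1,0,0,0,0],[0.02,0.07,-0.1,0,0,0,0],[0.02,0.11,-0.1,0,0,0,0],[0.02,0.15,-0.1,0,0,0,0],[0.02,0.18,-0.1,0,0,0,0],[0.02,0.2,-0.1,0,0,0,0],[0.02,0.2,-0.1,0,0,0,0]]'
python3 - <<'E'
from h import *
t,_=optics.camera('top'); s,_=optics.camera('side')
for n,p in(('top',t),('side',s)):
    for col,z,sat in(('red',.038,130),('red',.004,130),('orange',.126,215)):
        m=mask(p,col)&(cv2.cvtColor(p,cv2.COLOR_RGB2HSV)[...,1]>sat).astype(np.uint8)
        cs,_=cv2.findContours(m,cv2.RETR_EXTERNAL,cv2.CHAIN_APPROX_NONE)
        for c in cs:
            if cv2.contourArea(c)>100: print(n,col,z,c.reshape(-1,2).mean(0).astype(int),rect(plane(n,c.reshape(-1,2),z)[:,:2]))
a=np.hstack([cv2.resize(t[160:260,80:160],(320,400)),cv2.resize(t[170:270,320:420],(400,400))])
cv2.imwrite('pics/v9.png',a[...,::-1])
go([.46,-.375,.24],195)
E
```

```text
time: 13.72
ee_pos: [0.4288, 0.3447, 0.1488]
tcp_rot: [-180.0, -0.1, -171.5]
wrist_force: [0.5, -0.1, 0.3]
opening: 0.0853
time: 14.47
ee_pos: [0.3786, 0.5432, 0.246]
tcp_rot: [-180.0, -0.1, -171.3]
wrist_force: [-0.7, -0.5, -0.6]
opening: 0.0853
top red 0.038 [112 211] (array([0.47624692, 0.34022559]), [66.71522521972656, 182.63671875], np.float32(8.466002))
top red 0.004 [112 211] (array([0.47815002, 0.35351758]), [68.7952651977539, 188.3308563232422], np.float32(8.466005))
top orange 0.126 [375 210] (array([ 0.4663974, -0.3758335]), [56.393280029296875, 87.09941864013672], np.float32(11.766142))
top orange 0.126 [240 200] (array([ 0.49595856, -0.02816754]), [69.01612091064453, 100.41634368896484], np.float32(24.540682))
side red 0.038 [180 145] (array([0.46358112, 0.31426666]), [97.68043518066406, 187.0986328125], np.float32(7.3166914))
side red 0.004 [180 145] (array([0.47985431, 0.36685864]), [102.23182678222656, 195.81646728515625], np.float32(7.31671))
side orange 0.126 [298 268] (array([ 0.46227637, -0.38217993]), [63.38692855834961, 94.90929412841797], np.float32(11.189471))
side orange 0.126 [237 205] (array([ 0.44199725, -0.14883485]), [65.44384002685547, 93.90283966064453], np.float32(24.718914))
t 14.6 pos [0.3797 0.5403 0.247 ] rpy [-1.7997e+02 -3.0000e-02 -1.7145e+02] F [-0.6 -0.  -0.5] op 0.0850 q1 55 q6 46
shift [ 0.0567 -0.9171  0.0074] rot [-0.0004 -0.0006 -0.1126]
```

View pics/v9.png

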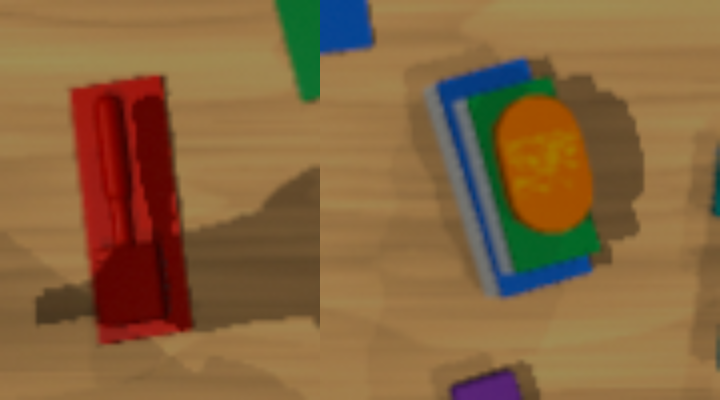

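```bash
cat >> h.py <<'E'
def cloud(name,obs=None):
    p,d=optics.camera(name); M,c=pose(name,obs)
    v,u=np.mgrid[:384,:512]; r=rays(name,np.c_[u.ravel(),v.ravel()])*d.reshape(-1,1)
    return p,d,(c+r@M.T).reshape(384,512,3)
E
python3 - <<'E'
from h import *
for n in('top','side'):
    p,d,X=cloud(n)
    k=(d>0)&(np.hypot(X[...,0]-.478,X[...,1]-.352)<.12)
    mt=k&(mask(p,'red')>0)&(X[...,2]<.012)
    zb=np.median(X[k&(mask(p,'red')==0)][:,2])
    m=k&(X[...,2]>.018)&(X[...,2]<.08)&(mask(p,'red')>0)
    P=X[m]; print(n,'bench z',zb,len(P),rect(P[:,:2]),'zmax',np.percentile(P[:,2],[10,50,95]))
    u=np.r_[np.cos(np.radians(8.4)),np.sin(np.radians(8.4))]; w=np.r_[-u[1],u[0]]; q=P[:,:2]-[.4776,.3521]
    a,b=q@u,q@w; h=a<-.03
    print(' along',a.min(),a.max(),'head across',b[h].min(),b[h].max(),'handle across',b[a>.0].min(),b[a>.0].max())
E
```

```text
top bench z -0.0010311932512504507 588 (array([0.4762309 , 0.35003113]), [47.63523483276367, 162.3992156982422], np.float32(8.566811)) zmax [0.03277238 0.03692707 0.04153049]
 along -0.08289721979279815 0.07953336423811205 head across -0.025851477833701824 0.021780657682407667 handle across -0.012775313352979394 0.008123292868387914
side bench z -0.0011479780047848331 287 (array([0.47434741, 0.34507452]), [45.56898498535156, 161.07406616210938], np.float32(6.0407476)) zmax [0.02575324 0.0349557  0.03982987]
 along -0.08403833317518962 0.07644335645688799 head across -0.027717406281884415 0.01953855896773788 handle across -0.013097106118669778 0.00572572451815545
```

```bash
python3 -m inch '[[0.057,-0.917,0.007,0,0,-0.09,0],[0.057,-0.917,0.007,0,0,-0.09,0],[0.057,-0.917,0.007,0,0,-0.09,0],[0.057,-0.917,0.007,0,0,-0.09,0],[0.057,-0.917,0.007,0,0,-0.09,0],[0.057,-0.917,0.007,0,0,-0.09,0],[0.057,-0.917,0.007,0,0,-0.09,0],[0.057,-0.917,0.007,0,0,-0.09,0],[0.057,-0.917,0.007,0,0,-0.09,0],[0.057,-0.917,0.007,0,0,-0.09,0],[0.057,-0.917,0.007,0,0,-0.09,0],[0.057,-0.917,0.007,0,0,-0.09,0]]'
python3 -c "
from h import *
go([.455,-.375,.25],193)"
```

```text
time: 15.67
ee_pos: [0.4219, 0.0391, 0.244]
tcp_rot: [-180.0, 0.1, -166.4]
wrist_force: [1.5, 0.6, -0.1]
opening: 0.0854
t 15.7 pos [0.4219 0.0391 0.244 ] rpy [-1.7999e+02  1.1000e-01 -1.6643e+02] F [ 1.5  0.6 -0.1] op 0.0854 q1 5 q6 -8
shift [ 0.0649 -0.4103 -0.006 ] rot [-0.0002  0.002   0.0099]
```

```bash
python3 -m inch '[[0.065,-0.39,-0.006,0,0,0.01,0],[0.065,-0.39,-0.006,0,0,0.01,0],[0.065,-0.39,-0.006,0,0,0.01,0],[0.065,-0.39,-0.006,0,0,0.01,0],[0.065,-0.39,-0.006,0,0,0.01,0],[0.065,-0.39,-0.006,0,0,0.01,0],[0.065,-0.39,-0.006,0,0,0.01,0],[0.065,-0.39,-0.006,0,0,0.01,0],[0.065,-0.39,-0.006,0,0,0.01,0],[0.065,-0.39,-0.006,0,0,0.01,0],[0.065,-0.39,-0.006,0,0,0.01,0],[0.065,-0.39,-0.006,0,0,0.01,0]]'
python3 -m inch '[[0,0,0,0,0,0,0],[0,0,0,0,0,0,0]]'
python3 - <<'E'
from h import *
o=telemetry.get_obs(); p,d=optics.camera('wrist'); cv2.imwrite('pics/w2.png',p[...,::-1])
for col,z,sat in(('orange',.126,200),('green',.092,130),('blue',.05,130),('green',.004,130),('orange',.004,200),('blue',.004,130)):
    m=mask(p,col)&(cv2.cvtColor(p,cv2.COLOR_RGB2HSV)[...,1]>sat).astype(np.uint8)
    cs,_=cv2.findContours(m,cv2.RETR_EXTERNAL,cv2.CHAIN_APPROX_NONE)
    for c in cs:
        if cv2.contourArea(c)>200: print(col,z,c.reshape(-1,2).mean(0).astype(int),rect(plane('wrist',c.reshape(-1,2),z,o)[:,:2]))
go([.4664,-.3758,.096],193)
E
```

```text
time: 16.67
ee_pos: [0.4504, -0.3537, 0.2492]
tcp_rot: [180.0, -0.0, -167.1]
wrist_force: [0.2, -0.3, -0.8]
opening: 0.0854
time: 16.83
ee_pos: [0.4514, -0.3516, 0.2499]
tcp_rot: [-180.0, 0.0, -166.9]
wrist_force: [0.5, -0.3, 0.6]
opening: 0.0855
orange 0.126 [447 243] (array([ 0.46759381, -0.12951292]), [53.18836212158203, 77.83525085449219], np.float32(24.36188))
orange 0.126 [229 192] (array([ 0.46489471, -0.37520453]), [53.48722839355469, 88.97107696533203], np.float32(11.183374))
green 0.092 [231 146] (array([ 0.42548846, -0.38609244]), [47.766517639160156, 57.672515869140625], np.float32(103.17465))
blue 0.05 [300 277] (array([ 0.5920462 , -0.25168941]), [77.921875, 118.79200744628906], np.float32(6.5891147))
blue 0.05 [249 157] (array([ 0.46094058, -0.37491074]), [64.30068969726562, 153.77549743652344], np.float32(15.428576))
green 0.004 [231 146] (array([ 0.43654272, -0.39198972]), [61.787837982177734, 74.6016845703125], np.float32(103.174614))
orange 0.004 [447 243] (array([ 0.50420633, -0.02096179]), [77.60236358642578, 113.56243133544922], np.float32(24.36191))
orange 0.004 [229 192] (array([ 0.50026825, -0.37942847]), [78.03841400146484, 129.8096923828125], np.float32(11.183412))
blue 0.004 [300 277] (array([ 0.61953076, -0.23630441]), [88.40901947021484, 134.77967834472656], np.float32(6.589116))
blue 0.004 [249 157] (array([ 0.47078024, -0.37610962]), [72.95467376708984, 174.47149658203125], np.float32(15.428563))
t 16.9 pos [ 0.4516 -0.3515  0.2499] rpy [-1.7997e+02  3.0000e-02 -1.6688e+02] F [-0.7  0.6  0.2] op 0.0859 q1 -38 q6 -51
shift [-0.0088 -0.0269  0.154 ] rot [-0.0005  0.0005  0.002 ]
```

View pics/w2.png

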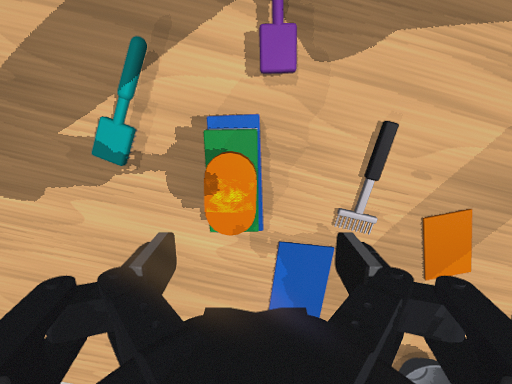

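```bash
python3 -m inch '[[-0.004,-0.013,0.015,0,0,0.015,0],[-0.008,-0.0264,0.035,0,0,0.03,0],[-0.008,-0.0264,0.055,0,0,0.03,0],[-0.008,-0.0264,0.075,0,0,0.03,0],[-0.008,-0.0264,0.095,0,0,0.03,0],[-0.008,-0.0264,0.112,0,0,0.03,0],[-0.008,-0.0264,0.127,0,0,0.03,0],[-0.008,-0.0264,0.139,0,0,0.03,0],[-0.008,-0.0264,0.147,0,0,0.03,0],[-0.008,-0.0264,0.151,0,0,0.03,0],[-0.008,-0.0264,0.152,0,0,0.03,0],[-0.008,-0.0264,0.152,0,0,0.03,0]]'
python3 - <<'E'
from h import *
go([.4654,-.3754,.096],191.4)
E
```

```text
time: 17.88
ee_pos: [0.4657, -0.3764, 0.0977]
tcp_rot: [-180.0, 0.0, -168.6]
wrist_force: [1.1, -0.4, 0.7]
opening: 0.0852
t 17.9 pos [ 0.4657 -0.3764  0.0977] rpy [-1.7998e+02  1.0000e-02 -1.6864e+02] F [ 1.1 -0.4  0.7] op 0.0852 q1 -39 q6 -50
shift [0.0001 0.001  0.0017] rot [-0.0003  0.0002 -0.0008]
```

```bash
python3 -m inch '[[0,0.001,0.0015,0,0,0,0.15],[0,0.001,0.0015,0,0,0,0.2],[0,0.001,0.0015,0,0,0,0.25],[0,0.001,0.0015,0,0,0,0.3],[0,0.001,0.0015,0,0,0,0.35],[0,0.001,0.0015,0,0,0,0.4],[0,0.001,0.0015,0,0,0,0.5],[0,0.001,0.0015,0,0,0,0.6],[0,0.001,0.0015,0,0,0,0.6],[0,0.001,0.0015,0,0,0,0.6],[0,0.001,0.0015,0,0,0,0.6],[0,0.001,0.0015,0,0,0,0.6]]' 30
python3 -m inch '[[0,0,-0.002,0,0,0,0.6],[0,0,-0.005,0,0,0,0.6],[0,0,-0.010,0,0,0,0.6],[0,0,-0.018,0,0,0,0.6],[0,0,-0.028,0,0,0,0.6],[0,0,-0.04,0,0,0,0.6],[0,0,-0.05,0,0,0,0.6],[0,0,-0.06,0,0,0,0.6],[0,0,-0.065,0,0,0,0.6],[0,0,-0.065,0,0,0,0.6]]'
python3 - <<'E'
from h import *
s,_=optics.camera('side')
cv2.imwrite('pics/v11.png',cv2.resize(s[170:340,180:380],(600,510))[...,::-1]); go([.5048,-.0214,.16],204.5)
E
```

```text
time: 18.88
ee_pos: [0.4654, -0.3755, 0.096]
tcp_rot: [-180.0, 0.0, -168.7]
wrist_force: [-1.0, -0.1, 5.1]
opening: 0.0537
time: 19.72
ee_pos: [0.4658, -0.3758, 0.1625]
tcp_rot: [-179.9, 0.1, -168.7]
wrist_force: [-0.3, 1.0, -1.0]
opening: 0.0535
t 19.8 pos [ 0.4656 -0.3756  0.1614] rpy [-1.7996e+02  3.0000e-02 -1.6866e+02] F [-0.   0.2 -1.2] op 0.0533 q1 -39 q6 -50
shift [-0.1081  0.3396  0.0012] rot [-0.0008  0.0005 -0.2296]
```

View pics/v11.png

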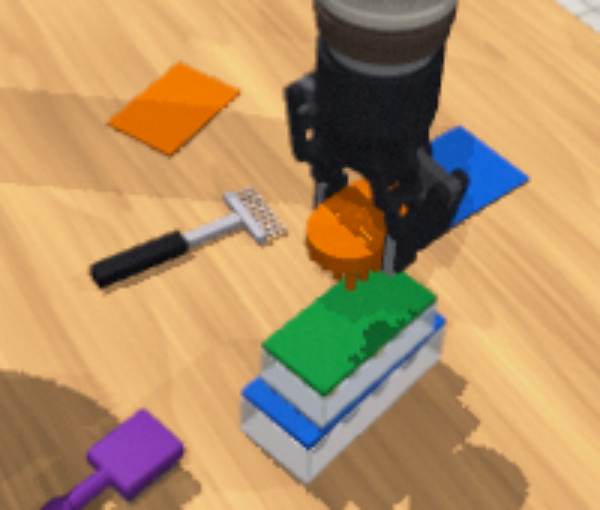

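```bash
python3 -m inch '[[-0.003,0.010,0,0,0,-0.007,0.6],[-0.009,0.027,0,0,0,-0.018,0.6],[-0.016,0.051,0,0,0,-0.035,0.6],[-0.025,0.078,0,0,0,-0.053,0.6],[-0.034,0.105,0,0,0,-0.071,0.6],[-0.043,0.136,0,0,0,-0.092,0.6],[-0.053,0.167,0,0,0,-0.113,0.6],[-0.063,0.197,0,0,0,-0.133,0.6],[-0.072,0.228,0,0,0,-0.154,0.6],[-0.082,0.258,0,0,0,-0.175,0.6],[-0.091,0.286,0,0,0,-0.193,0.6],[-0.1,0.315,0,0,0,-0.215,0.6]]'
python3 -m inch '[[0,0,0,0,0,0,0.6],[0,0,0,0,0,0,0.6],[0,0,0,0,0,0,0.6]]'
python3 - <<'E'
from h import *
go([.5048,-.0214,.008],204.5)
E
```

```text
time: 20.77
ee_pos: [0.5006, -0.0448, 0.16]
tcp_rot: [180.0, -0.1, -156.3]
wrist_force: [0.6, -0.5, -1.2]
opening: 0.0532
time: 21.02
ee_pos: [0.501, -0.0467, 0.1602]
tcp_rot: [180.0, -0.1, -156.3]
wrist_force: [-0.1, -0.7, -1.3]
opening: 0.0537
t 21.0 pos [ 0.501  -0.0467  0.1602] rpy [ 1.7998e+02 -5.0000e-02 -1.5629e+02] F [-0.1 -0.7 -1.3] op 0.0537 q1 -5 q6 -29
shift [-0.0138  0.0215  0.1522] rot [ 0.0004 -0.0009 -0.0138]
```

```bash
python3 -m inch '[[-0.006,0.008,0.005,0,0,-0.005,0.6],[-0.011,0.017,0.02,0,0,-0.01,0.6],[-0.014,0.0215,0.04,0,0,-0.014,0.6],[-0.014,0.0215,0.06,0,0,-0.014,0.6],[-0.014,0.0215,0.08,0,0,-0.014,0.6],[-0.014,0.0215,0.1,0,0,-0.014,0.6],[-0.014,0.0215,0.118,0,0,-0.014,0.6],[-0.014,0.0215,0.132,0,0,-0.014,0.6],[-0.014,0.0215,0.141,0,0,-0.014,0.6],[-0.014,0.0215,0.146,0,0,-0.014,0.6],[-0.014,0.0215,0.149,0,0,-0.014,0.6],[-0.014,0.0215,0.149,0,0,-0.014,0.6]]'
python3 - <<'E'
from h import *
go([.5048,-.0214,.008],204.5)
E
```

```text
time: 22.02
ee_pos: [0.5056, -0.0217, 0.0116]
tcp_rot: [180.0, -0.0, -155.6]
wrist_force: [0.2, 0.4, -1.9]
opening: 0.0533
t 22.0 pos [ 0.5056 -0.0217  0.0116] rpy [ 1.7998e+02 -1.0000e-02 -1.5556e+02] F [ 0.2  0.4 -1.9] op 0.0533 q1 -2 q6 -27
shift [0.0006 0.0006 0.0036] rot [ 0.0003 -0.0002 -0.0011]
```

```bash
python3 -m inch '[[0.0005,0.0005,0.001,0,0,0,0.6],[0.0005,0.0005,0.002,0,0,0,0.6],[0.0005,0.0005,0.0028,0,0,0,0.6],[0.0005,0.0005,0.0028,0,0,0,0.6],[0.0005,0.0005,0.0028,0,0,0,0.6]]'
python3 -m inch '[[0,0,0.0005,0,0,0,0.6],[0,0,0.0005,0,0,0,0.6],[0,0,0.001,0,0,0,0.6],[0,0,0.001,0,0,0,0.6]]'
```

```text
time: 22.43
ee_pos: [0.505, -0.0213, 0.0091]
tcp_rot: [180.0, 0.0, -155.5]
wrist_force: [0.8, 0.9, -1.6]
opening: 0.0535
time: 22.77
ee_pos: [0.505, -0.0213, 0.008]
tcp_rot: [180.0, -0.0, -155.5]
wrist_force: [-0.3, 0.1, -0.3]
opening: 0.0536
```

```bash
python3 -m inch '[[0,0,0.0005,0,0,0,0.6],[0,0,0.0005,0,0,0,0.6],[0,0,0.0005,0,0,0,0.6]]'
```

```text
time: 23.02
ee_pos: [0.505, -0.0213, 0.008]
tcp_rot: [180.0, 0.0, -155.5]
wrist_force: [-3.4, -0.6, 5.5]
opening: 0.0533
```

```bash
python3 -m inch '[[0,0,-0.0005,0,0,0,0.36],[0,0,-0.0005,0,0,0,0.34],[0,0,-0.0005,0,0,0,0.3],[0,0,-0.0005,0,0,0,0.2],[0,0,-0.0005,0,0,0,0],[0,0,-0.0005,0,0,0,0],[0,0,-0.01,0,0,0,0],[0,0,-0.03,0,0,0,0],[0,0,-0.06,0,0,0,0],[0,0,-0.1,0,0,0,0],[0,0,-0.14,0,0,0,0],[0,0,-0.18,0,0,0,0]]'
python3 -m inch '[[0.192,-0.301,-0.06,0,0,0.166,0],[0.192,-0.301,-0.06,0,0,0.166,0],[0.192,-0.301,-0.06,0,0,0.166,0],[0.192,-0.301,-0.06,0,0,0.166,0],[0.192,-0.301,-0.06,0,0,0.166,0],[0.192,-0.301,-0.06,0,0,0.166,0],[0.192,-0.301,-0.06,0,0,0.166,0],[0.192,-0.301,-0.06,0,0,0.166,0],[0.192,-0.301,-0.06,0,0,0.166,0],[0.192,-0.301,-0.06,0,0,0.166,0],[0.192,-0.301,-0.06,0,0,0.166,0],[0.192,-0.301,-0.06,0,0,0.166,0]]'
python3 -m inch '[[0,0,0,0,0,0,0],[0,0,0,0,0,0,0]]'
cat >> h.py <<'E'
def found(n,p,col,z,o=None,sat=130,amin=150):
    m=mask(p,col)&(cv2.cvtColor(p,cv2.COLOR_RGB2HSV)[...,1]>sat).astype(np.uint8)
    cs,_=cv2.findContours(m,cv2.RETR_EXTERNAL,cv2.CHAIN_APPROX_NONE)
    for c in cs:
        if cv2.contourArea(c)>amin: print(n,col,z,c.reshape(-1,2).mean(0).astype(int),*rect(plane(n,c.reshape(-1,2),z,o)[:,:2]))
E
python3 - <<'E'
from h import *
o=telemetry.get_obs(); p,d=optics.camera('wrist'); t,dt,X=cloud('top')
cv2.imwrite('pics/w3.png',p[...,::-1]); cv2.imwrite('pics/t3.png',t[...,::-1])
found('wrist',p,'green',.092,o); found('wrist',p,'blue',.05,o); found('top',t,'green',.092); found('top',t,'blue',.05)
found('wrist',p,'blue',.004,o)
k=(dt>0)&(np.hypot(X[...,0]-.505,X[...,1]+.0214)<.08)&(X[...,2]>.02)&(X[...,2]<.08)
print('orange on mat',k.sum(),rect(X[k][:,:2]),np.median(X[k][:,2])); found('top',t,'orange',.004,None,200)
go([.461,-.375,.06],195)
E
```

```text
time: 24.02
ee_pos: [0.5044, -0.0213, 0.19]
tcp_rot: [180.0, 0.0, -155.5]
wrist_force: [0.4, -0.6, 0.2]
opening: 0.0857
time: 25.02
ee_pos: [0.4548, -0.3745, 0.2476]
tcp_rot: [180.0, -0.0, -165.1]
wrist_force: [-0.2, 0.3, 0.8]
opening: 0.0856
time: 25.18
ee_pos: [0.4551, -0.3737, 0.2476]
tcp_rot: [180.0, 0.0, -165.0]
wrist_force: [-0.3, -0.1, 0.0]
opening: 0.0856
wrist green 0.092 [250 180] [ 0.46066684 -0.37717261] [58.165584564208984, 120.15245056152344] 13.93575
wrist blue 0.05 [309 281] [ 0.59256989 -0.25462965] [77.98371887207031, 119.13688659667969] 6.7530665
wrist blue 0.05 [252 122] [ 0.39508902 -0.39345303] [16.759021759033203, 64.11395263671875] 105.07503
top green 0.092 [372 214] [ 0.46150677 -0.37839612] [59.392005920410156, 120.85905456542969] 14.105866
top green 0.092 [162 157] [0.61858282 0.18515826] [76.41194152832031, 133.03541564941406] 16.21096
top blue 0.05 [363 215] [ 0.46151736 -0.37634613] [65.06045532226562, 153.3643798828125] 15.257055
top blue 0.05 [313 153] [ 0.63381226 -0.22902156] [84.95305633544922, 170.13133239746094] 6.5081477
wrist blue 0.004 [309 281] [ 0.61971521 -0.23624724] [88.54945373535156, 135.27825927734375] 6.753039
wrist blue 0.004 [252 122] [ 0.39547827 -0.39387939] [19.029630661010742, 72.80058288574219] 105.075005
orange on mat 526 (array([ 0.50494519, -0.02321579]), [52.81679153442383, 88.25535583496094], np.float32(25.895641)) 0.03745417861581224
top orange 0.004 [240 200] [ 0.50576181 -0.02109205] [77.81399536132812, 112.66310119628906] 24.488955
t 25.3 pos [ 0.4551 -0.3739  0.2476] rpy [ 180.      0.   -164.96] F [ 1.  -0.  -0.3] op 0.0852 q1 -39 q6 -54
shift [-0.0054 -0.0026  0.1876] rot [0.     0.     0.0006]
```

View pics/w3.png

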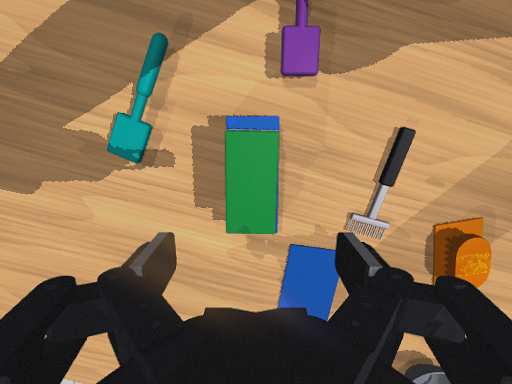

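```bash
python3 -m inch '[[-0.003,-0.003,0.02,0,0,0.01,0],[-0.0047,-0.0052,0.045,0,0,0.018,0],[-0.0047,-0.0052,0.07,0,0,0.018,0],[-0.0047,-0.0052,0.095,0,0,0.018,0],[-0.0047,-0.0052,0.12,0,0,0.018,0],[-0.0047,-0.0052,0.14,0,0,0.018,0],[-0.0047,-0.0052,0.157,0,0,0.018,0],[-0.0047,-0.0052,0.17,0,0,0.018,0],[-0.0047,-0.0052,0.18,0,0,0.018,0],[-0.0047,-0.0052,0.186,0,0,0.018,0],[-0.0047,-0.0052,0.189,0,0,0.018,0],[-0.0047,-0.0052,0.189,0,0,0.018,0]]'
python3 - <<'E'
from h import *
go([.461,-.3777,.057],194)
E
```

```text
time: 26.28
ee_pos: [0.4608, -0.3786, 0.0583]
tcp_rot: [180.0, -0.0, -166.1]
wrist_force: [-0.7, -0.5, 0.6]
opening: 0.0853
t 26.3 pos [ 0.4608 -0.3786  0.0583] rpy [ 1.7999e+02 -1.0000e-02 -1.6607e+02] F [-0.7 -0.5  0.6] op 0.0853 q1 -39 q6 -53
shift [-0.0004  0.0008  0.0013] rot [ 0.0002 -0.0002 -0.0012]
```

```bash
python3 -m inch '[[0,0.0008,0.001,0,0,0,0.1],[0,0.0008,0.001,0,0,0,0.15],[0,0.0008,0.001,0,0,0,0.2],[0,0.0008,0.001,0,0,0,0.25],[0,0.0008,0.001,0,0,0,0.3],[0,0.0008,0.001,0,0,0,0.35],[0,0.0008,0.001,0,0,0,0.45],[0,0.0008,0.001,0,0,0,0.5],[0,0.0008,0.001,0,0,0,0.5],[0,0.0008,0.001,0,0,0,0.5],[0,0.0008,0.001,0,0,0,0.5],[0,0.0008,0.001,0,0,0,0.5]]' 40
python3 -m inch '[[0,0,-0.002,0,0,0,0.5],[0,0,-0.005,0,0,0,0.5],[0,0,-0.010,0,0,0,0.5],[0,0,-0.018,0,0,0,0.5],[0,0,-0.028,0,0,0,0.5],[0,0,-0.04,0,0,0,0.5],[0,0,-0.055,0,0,0,0.5],[0,0,-0.07,0,0,0,0.5],[0,0,-0.085,0,0,0,0.5],[0,0,-0.095,0,0,0,0.5],[0,0,-0.1,0,0,0,0.5],[0,0,-0.1,0,0,0,0.5]]'
python3 - <<'E'
from h import *
s,_=optics.camera('side')
cv2.imwrite('pics/v13.png',cv2.resize(s[150:340,180:380],(600,570))[...,::-1]); go([.6348,.2068,.16],196.2)
E
```

```text
time: 27.28
ee_pos: [0.4607, -0.378, 0.058]
tcp_rot: [-180.0, 0.0, -166.1]
wrist_force: [-0.9, 0.5, 6.0]
opening: 0.0593
time: 28.28
ee_pos: [0.461, -0.3783, 0.159]
tcp_rot: [-179.9, 0.1, -166.1]
wrist_force: [0.3, -0.1, -1.6]
opening: 0.0594
t 28.3 pos [ 0.4607 -0.378   0.1578] rpy [-1.7997e+02  2.0000e-02 -1.6608e+02] F [ 0.4 -0.1 -1.6] op 0.0592 q1 -39 q6 -53
shift [-0.3097  0.5258 -0.0024] rot [-0.0005  0.0003 -0.0398]
```

View pics/v13.png

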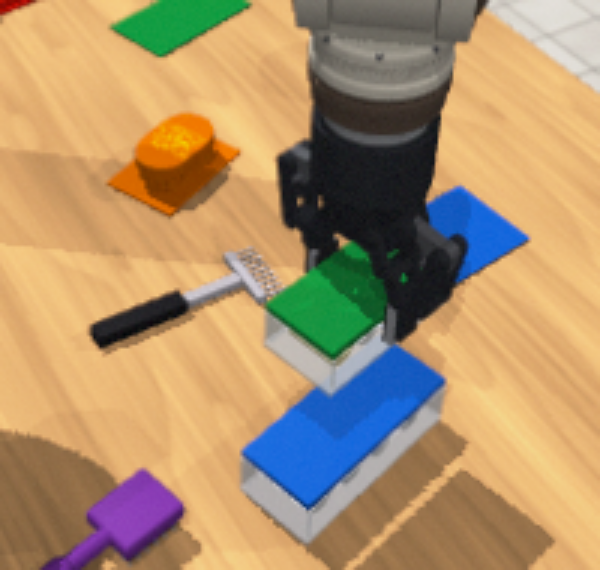

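```bash
python3 -m inch '[[-0.005,0.008,0,0,0,0,0.5],[-0.012,0.021,0,0,0,0,0.5],[-0.025,0.042,0,0,0,0,0.5],[-0.04,0.068,0,0,0,0,0.5],[-0.057,0.097,0,0,0,0,0.5],[-0.074,0.126,0,0,0,0,0.5],[-0.091,0.155,0,0,0,0,0.5],[-0.108,0.184,0,0,0,0,0.5],[-0.125,0.213,0,0,0,0,0.5],[-0.143,0.242,0,0,0,0,0.5],[-0.16,0.271,0,0,0,0,0.5],[-0.177,0.3,0,0,0,0,0.5]]'
python3 -m inch '[[-0.017,0.029,0,0,0,-0.005,0.5],[-0.034,0.058,0,0,0,-0.01,0.5],[-0.051,0.087,0,0,0,-0.015,0.5],[-0.068,0.116,0,0,0,-0.02,0.5],[-0.085,0.145,0,0,0,-0.025,0.5],[-0.099,0.168,0,0,0,-0.03,0.5],[-0.11,0.187,0,0,0,-0.035,0.5],[-0.119,0.202,0,0,0,-0.04,0.5],[-0.126,0.213,0,0,0,-0.04,0.5],[-0.13,0.221,0,0,0,-0.04,0.5],[-0.133,0.226,0,0,0,-0.04,0.5],[-0.133,0.226,0,0,0,-0.04,0.5]]'
python3 -m inch '[[0,0,0,0,0,0,0.5],[0,0,0,0,0,0,0.5]]'
python3 - <<'E'
from h import *
go([.6348,.2068,.012],196.2)
E
```

```text
time: 29.33
ee_pos: [0.5596, -0.0411, 0.1567]
tcp_rot: [180.0, -0.1, -166.0]
wrist_force: [-0.5, 0.1, -1.1]
opening: 0.0593
time: 30.33
ee_pos: [0.6346, 0.2081, 0.157]
tcp_rot: [180.0, -0.0, -163.7]
wrist_force: [0.4, 0.7, -1.1]
opening: 0.0592
time: 30.5
ee_pos: [0.6348, 0.2065, 0.1575]
tcp_rot: [180.0, -0.0, -163.8]
wrist_force: [-0.1, 0.6, -1.0]
opening: 0.0592
t 30.5 pos [0.6348 0.2065 0.1575] rpy [ 1.8000e+02 -1.0000e-02 -1.6384e+02] F [-0.1  0.6 -1. ] op 0.0592 q1 18 q6 2
shift [-0.0002  0.0003  0.1455] rot [ 0.     -0.0002 -0.0006]
```

```bash
python3 -m inch '[[0,0,0.01,0,0,0,0.5],[0,0,0.03,0,0,0,0.5],[0,0,0.05,0,0,0,0.5],[0,0,0.07,0,0,0,0.5],[0,0,0.09,0,0,0,0.5],[0,0,0.108,0,0,0,0.5],[0,0,0.122,0,0,0,0.5],[0,0,0.132,0,0,0,0.5],[0,0,0.138,0,0,0,0.5],[0,0,0.141,0,0,0,0.5],[0,0,0.142,0,0,0,0.5],[0,0,0.142,0,0,0,0.5]]'
python3 -m inch '[[0,0,0.001,0,0,0,0.5],[0,0,0.0015,0,0,0,0.5],[0,0,0.002,0,0,0,0.5],[0,0,0.002,0,0,0,0.5]]'
python3 -c "
from h import *
go([.6348,.2068,.012],196.2)"
```

```text
time: 31.5
ee_pos: [0.6352, 0.2073, 0.016]
tcp_rot: [180.0, 0.0, -163.8]
wrist_force: [0.2, -0.0, -1.1]
opening: 0.0594
time: 31.83
ee_pos: [0.6349, 0.2074, 0.0136]
tcp_rot: [180.0, 0.0, -163.8]
wrist_force: [0.2, 0.3, -1.9]
opening: 0.0596
t 31.8 pos [0.6349 0.2074 0.0136] rpy [ 1.7998e+02  1.0000e-02 -1.6378e+02] F [ 0.2  0.3 -1.9] op 0.0596 q1 18 q6 2
shift [ 0.0003 -0.0005  0.0016] rot [0.0003 0.0002 0.0003]
```

```bash
python3 -m inch '[[0,-0.0005,0.0005,0,0,0,0.5],[0,-0.0005,0.001,0,0,0,0.5],[0,-0.0005,0.001,0,0,0,0.5],[0,-0.0005,0.001,0,0,0,0.5]]'
python3 -m inch '[[0,0,0.0005,0,0,0,0.5],[0,0,0.0005,0,0,0,0.5],[0,0,0.0005,0,0,0,0.5]]'
python3 -m inch '[[0,0,0.0005,0,0,0,0.5],[0,0,0.0005,0,0,0,0.5],[0,0,0.0005,0,0,0,0.5]]'
```

```text
time: 32.17
ee_pos: [0.6349, 0.2068, 0.0123]
tcp_rot: [180.0, -0.0, -163.8]
wrist_force: [-0.2, -0.6, -2.2]
opening: 0.0594
time: 32.42
ee_pos: [0.635, 0.2068, 0.012]
tcp_rot: [180.0, 0.0, -163.8]
wrist_force: [-0.0, 0.3, -0.8]
opening: 0.0592
time: 32.67
ee_pos: [0.635, 0.2068, 0.012]
tcp_rot: [180.0, 0.0, -163.8]
wrist_force: [-2.5, -0.6, 5.0]
opening: 0.0593
```

```bash
python3 -m inch '[[0,0,-0.0005,0,0,0,0.29],[0,0,-0.0005,0,0,0,0.27],[0,0,-0.0005,0,0,0,0.24],[0,0,-0.0005,0,0,0,0.15],[0,0,-0.0005,0,0,0,0],[0,0,-0.0005,0,0,0,0],[0,0,-0.01,0,0,0,0],[0,0,-0.03,0,0,0,0],[0,0,-0.06,0,0,0,0],[0,0,-0.1,0,0,0,0],[0,0,-0.14,0,0,0,0],[0,0,-0.18,0,0,0,0]]'
python3 -m inch '[[0.335,-0.509,-0.06,0,0,0.016,0],[0.335,-0.509,-0.06,0,0,0.016,0],[0.335,-0.509,-0.06,0,0,0.016,0],[0.335,-0.509,-0.06,0,0,0.016,0],[0.335,-0.509,-0.06,0,0,0.016,0],[0.335,-0.509,-0.06,0,0,0.016,0],[0.335,-0.509,-0.06,0,0,0.016,0],[0.335,-0.509,-0.06,0,0,0.016,0],[0.335,-0.509,-0.06,0,0,0.016,0],[0.335,-0.509,-0.06,0,0,0.016,0],[0.335,-0.509,-0.06,0,0,0.016,0],[0.335,-0.509,-0.06,0,0,0.016,0]]'
python3 -c "
from h import *
go([.455,-.375,.25],195.3)"
```

```text
time: 33.67
ee_pos: [0.6345, 0.2066, 0.1941]
tcp_rot: [180.0, 0.0, -163.8]
wrist_force: [1.3, 0.8, -0.1]
opening: 0.0853
time: 34.67
ee_pos: [0.4873, -0.2705, 0.2417]
tcp_rot: [-180.0, 0.0, -164.7]
wrist_force: [0.6, -0.1, 0.2]
opening: 0.0855
t 34.7 pos [ 0.4873 -0.2705  0.2417] rpy [-1.7996e+02  5.0000e-02 -1.6470e+02] F [ 0.6 -0.1  0.2] op 0.0855 q1 -29 q6 -44
shift [ 0.0587 -0.0923 -0.0083] rot [-0.0006  0.0008 -0.0001]
```

```bash
python3 -m inch '[[0.055,-0.085,-0.005,0,0,0,0],[0.055,-0.085,-0.005,0,0,0,0],[0.055,-0.085,-0.005,0,0,0,0],[0.055,-0.085,-0.005,0,0,0,0],[0.055,-0.085,-0.005,0,0,0,0],[0.055,-0.085,-0.005,0,0,0,0]]'
python3 - <<'E'
from h import *
o=telemetry.get_obs(); p,d=optics.camera('wrist'); t,dt,X=cloud('top')
cv2.imwrite('pics/t4.png',t[...,::-1])
found('wrist',p,'blue',.05,o); found('top',t,'blue',.05)
found('top',t,'green',.046);found('top',t,'green',.004)
k=(dt>0)&(np.hypot(X[...,0]-.635,X[...,1]-.207)<.1)&(X[...,2]>.025)&(X[...,2]<.08)
print('green on mat',k.sum(),rect(X[k][:,:2]),np.median(X[k][:,2]))
go([.461,-.375,.03],195.3)
E
```

```text
time: 35.17
ee_pos: [0.4579, -0.3647, 0.2458]
tcp_rot: [180.0, 0.0, -164.7]
wrist_force: [1.1, -0.3, 1.3]
opening: 0.0854
wrist blue 0.05 [304 279] [ 0.59141327 -0.25371648] [77.73934936523438, 116.08390808105469] 6.7121277
wrist blue 0.05 [246 169] [ 0.46078308 -0.3749873 ] [64.38021087646484, 152.6128692626953] 15.440335
top blue 0.05 [367 214] [ 0.46155014 -0.37632135] [65.33699798583984, 153.350830078125] 15.364742
top blue 0.05 [313 153] [ 0.63381226 -0.22902156] [84.95305633544922, 170.13133239746094] 6.5081477
top green 0.046 [162 157] [0.62783203 0.19734525] [79.64280700683594, 139.4518280029297] 16.210972
top green 0.004 [162 157] [0.63608154 0.20834273] [82.73274993896484, 144.86227416992188] 16.210964
green on mat 952 (array([0.63549854, 0.2058392 ]), [61.553184509277344, 123.70249938964844], np.float32(16.373476)) 0.04501825504328549
t 35.3 pos [ 0.4582 -0.3642  0.2457] rpy [ 1.8000e+02  1.0000e-02 -1.6462e+02] F [-0.1 -0.3  0. ] op 0.0852 q1 -38 q6 -54
shift [ 2.000e-04 -1.120e-02  2.157e-01] rot [0.     0.0002 0.0013]
```

```bash
python3 -m inch '[[0,-0.006,0.02,0,0,0,0],[0,-0.0115,0.05,0,0,0,0],[0,-0.0115,0.08,0,0,0,0],[0,-0.0115,0.11,0,0,0,0],[0,-0.0115,0.135,0,0,0,0],[0,-0.0115,0.15,0,0,0,0],[0,-0.0115,0.155,0,0,0,0],[0,-0.0115,0.155,0,0,0,0]]'
python3 -c "
from h import *
go([.4611,-.3756,.018],195.4)"
```

```text
time: 35.93
ee_pos: [0.4607, -0.375, 0.0894]
tcp_rot: [179.9, -0.1, -164.6]
wrist_force: [-1.0, -0.1, 0.4]
opening: 0.0853
t 35.9 pos [ 0.4607 -0.375   0.0894] rpy [ 1.7989e+02 -8.0000e-02 -1.6462e+02] F [-1.  -0.1  0.4] op 0.0853 q1 -39 q6 -55
shift [-0.0003 -0.0009  0.0714] rot [ 0.0019 -0.0013 -0.0004]
```

```bash
python3 -m inch '[[0,-0.0007,0.01,0,0,0,0],[0,-0.0007,0.022,0,0,0,0],[0,-0.0007,0.035,0,0,0,0],[0,-0.0007,0.048,0,0,0,0],[0,-0.0007,0.058,0,0,0,0],[0,-0.0007,0.065,0,0,0,0],[0,-0.0007,0.069,0,0,0,0],[0,-0.0007,0.070,0,0,0,0],[0,-0.0007,0.07,0,0,0,0]]'
python3 -m inch '[[0,0,0,0,0,0,0.05],[0,0,0,0,0,0,0.1],[0,0,0,0,0,0,0.15],[0,0,0,0,0,0,0.2],[0,0,0,0,0,0,0.25],[0,0,0,0,0,0,0.3],[0,0,0,0,0,0,0.4],[0,0,0,0,0,0,0.4],[0,0,0,0,0,0,0.4],[0,0,0,0,0,0,0.4],[0,0,0,0,0,0,0.4]]' 45
python3 -m inch '[[0,0,-0.002,0,0,0,0.4],[0,0,-0.005,0,0,0,0.4],[0,0,-0.010,0,0,0,0.4],[0,0,-0.018,0,0,0,0.4],[0,0,-0.028,0,0,0,0.4],[0,0,-0.04,0,0,0,0.4],[0,0,-0.055,0,0,0,0.4],[0,0,-0.07,0,0,0,0.4],[0,0,-0.08,0,0,0,0.4],[0,0,-0.085,0,0,0,0.4],[0,0,-0.085,0,0,0,0.4]]'
python3 - <<'E'
from h import *
go([.6423,-.2356,.1],186.6)
E
```

```text
time: 36.68
ee_pos: [0.4609, -0.377, 0.0203]
tcp_rot: [180.0, -0.0, -164.7]
wrist_force: [-0.1, 0.7, -0.1]
opening: 0.0856
time: 37.6
ee_pos: [0.4612, -0.377, 0.0211]
tcp_rot: [-180.0, 0.0, -164.7]
wrist_force: [-1.2, 2.4, 5.2]
opening: 0.0651
time: 38.52
ee_pos: [0.4615, -0.3774, 0.1071]
tcp_rot: [-179.9, 0.1, -164.7]
wrist_force: [0.2, -0.9, -3.0]
opening: 0.0653
t 38.5 pos [ 0.4615 -0.3774  0.1071] rpy [-1.799e+02  7.000e-02 -1.647e+02] F [ 0.2 -0.9 -3. ] op 0.0653 q1 -39 q6 -55
shift [-0.2118  0.0891  0.0072] rot [-0.0017  0.0014  0.1518]
```

```bash
python3 -m inch '[[-0.004,0.002,0,0,0,0.003,0.4],[-0.013,0.005,0,0,0,0.01,0.4],[-0.03,0.013,0,0,0,0.02,0.4],[-0.053,0.022,0,0,0,0.037,0.4],[-0.08,0.034,0,0,0,0.056,0.4],[-0.107,0.045,0,0,0,0.076,0.4],[-0.134,0.056,0,0,0,0.096,0.4],[-0.16,0.067,0,0,0,0.115,0.4],[-0.183,0.077,0,0,0,0.132,0.4],[-0.2,0.084,0,0,0,0.145,0.4],[-0.209,0.088,0,0,0,0.152,0.4],[-0.212,0.089,0,0,0,0.152,0.4]]'
python3 -m inch '[[0,0,0,0,0,0,0.4],[0,0,0,0,0,0,0.4]]'
python3 - <<'E'
from h import *
go([.6423,-.2356,.0248],186.6)
E
```

```text
time: 39.52
ee_pos: [0.6429, -0.2333, 0.1039]
tcp_rot: [179.9, -0.1, -173.3]
wrist_force: [-0.2, -0.4, -3.2]
opening: 0.0653
time: 39.68
ee_pos: [0.6413, -0.2356, 0.1049]
tcp_rot: [180.0, -0.1, -173.4]
wrist_force: [-0.1, -0.5, -3.2]
opening: 0.0653
t 39.7 pos [ 0.6413 -0.2356  0.1049] rpy [ 1.7998e+02 -6.0000e-02 -1.7342e+02] F [-0.1 -0.5 -3.2] op 0.0653 q1 -20 q6 -27
shift [-0.001  -0.0002  0.0801] rot [ 0.0004 -0.0011 -0.0003]
```

```bash
python3 -m inch '[[-0.001,0,0.008,0,0,0,0.4],[-0.001,0,0.02,0,0,0,0.4],[-0.001,0,0.033,0,0,0,0.4],[-0.001,0,0.046,0,0,0,0.4],[-0.001,0,0.057,0,0,0,0.4],[-0.001,0,0.066,0,0,0,0.4],[-0.001,0,0.072,0,0,0,0.4],[-0.001,0,0.075,0,0,0,0.4],[-0.001,0,0.077,0,0,0,0.4],[-0.001,0,0.077,0,0,0,0.4],[-0.001,0,0.077,0,0,0,0.4]]'
python3 -m inch '[[0,0,0.0005,0,0,0,0.4],[0,0,0.001,0,0,0,0.4],[0,0,0.001,0,0,0,0.4]]'
python3 -c "
from h import *
go([.6423,-.2356,.0248],186.6)"
```

```text
time: 40.6
ee_pos: [0.6432, -0.2351, 0.0289]
tcp_rot: [-180.0, 0.0, -173.4]
wrist_force: [-0.6, 0.1, -3.8]
opening: 0.0653
time: 40.85
ee_pos: [0.6431, -0.2351, 0.0276]
tcp_rot: [-180.0, 0.0, -173.4]
wrist_force: [-0.1, -1.0, -3.8]
opening: 0.065
t 40.9 pos [ 0.6431 -0.2351  0.0276] rpy [-1.8000e+02  1.0000e-02 -1.7341e+02] F [-0.1 -1.  -3.8] op 0.0650 q1 -20 q6 -27
shift [ 0.0008 -0.0004  0.0028] rot [-0.      0.0002 -0.0002]
```

```bash
python3 -m inch '[[0.0007,-0.0004,0.001,0,0,0,0.4],[0.0007,-0.0004,0.0015,0,0,0,0.4],[0.0007,-0.0004,0.002,0,0,0,0.4],[0.0007,-0.0004,0.002,0,0,0,0.4],[0.0007,-0.0004,0.002,0,0,0,0.4]]'
python3 -m inch '[[0,0,0.0005,0,0,0,0.4],[0,0,0.0005,0,0,0,0.4],[0,0,0.0005,0,0,0,0.4]]'
python3 -m inch '[[0,0,0.0005,0,0,0,0.4],[0,0,0.0005,0,0,0,0.4],[0,0,0.0005,0,0,0,0.4]]'
```

```text
time: 41.27
ee_pos: [0.6423, -0.2356, 0.0253]
tcp_rot: [180.0, -0.0, -173.4]
wrist_force: [-0.2, -0.1, -3.3]
opening: 0.0653
time: 41.52
ee_pos: [0.6423, -0.2356, 0.0251]
tcp_rot: [180.0, 0.0, -173.4]
wrist_force: [-1.6, 0.3, -0.7]
opening: 0.0652
time: 41.77
ee_pos: [0.6423, -0.2356, 0.0251]
tcp_rot: [-180.0, 0.0, -173.4]
wrist_force: [-3.9, 1.3, 5.3]
opening: 0.0652
```

```bash
python3 -m inch '[[0,0,-0.0005,0,0,0,0.22],[0,0,-0.0005,0,0,0,0.2],[0,0,-0.0005,0,0,0,0.17],[0,0,-0.0005,0,0,0,0.1],[0,0,-0.0005,0,0,0,0],[0,0,-0.0005,0,0,0,0],[0,0,-0.01,0,0,0,0],[0,0,-0.03,0,0,0,0],[0,0,-0.06,0,0,0,0],[0,0,-0.1,0,0,0,0],[0,0,-0.14,0,0,0,0],[0,0,-0.18,0,0,0,0]]'
python3 -m inch '[[0.133,0.589,-0.05,0,0,0,0],[0.133,0.589,-0.05,0,0,0,0],[0.133,0.589,-0.05,0,0,0,0],[0.133,0.589,-0.05,0,0,0,0],[0.133,0.589,-0.05,0,0,0,0],[0.133,0.589,-0.05,0,0,0,0],[0.133,0.589,-0.05,0,0,0,0],[0.133,0.589,-0.05,0,0,0,0],[0.133,0.589,-0.05,0,0,0,0],[0.133,0.589,-0.05,0,0,0,0],[0.133,0.589,-0.05,0,0,0,0],[0.133,0.589,-0.05,0,0,0,0]]'
python3 -c "
from h import *
go([.44,.34,.26],188.4)"
```

```text
time: 42.77
ee_pos: [0.6418, -0.2354, 0.207]
tcp_rot: [-180.0, 0.0, -173.4]
wrist_force: [0.1, -1.3, -0.2]
opening: 0.0853
time: 43.77
ee_pos: [0.4764, 0.2363, 0.247]
tcp_rot: [180.0, 0.1, -173.4]
wrist_force: [1.0, -0.2, 1.3]
opening: 0.0854
t 43.8 pos [0.4764 0.2363 0.247 ] rpy [ 1.7996e+02  7.0000e-02 -1.7342e+02] F [ 1.  -0.2  1.3] op 0.0854 q1 26 q6 20
shift [ 0.0242  0.1071 -0.0129] rot [ 0.0006  0.0012 -0.0317]
```

```bash
python3 -m inch '[[0.024,0.09,-0.02,0,0,-0.03,0],[0.024,0.09,-0.02,0,0,-0.03,0],[0.024,0.09,-0.02,0,0,-0.03,0],[0.024,0.09,-0.02,0,0,-0.03,0],[0.024,0.09,-0.02,0,0,-0.03,0],[0.024,0.09,-0.02,0,0,-0.03,0]]'
python3 - <<'E'
from h import *
o=telemetry.get_obs(); p,d,W=cloud('wrist',o); t,dt,X=cloud('top')
cv2.imwrite('pics/w5.png',p[...,::-1])
found('wrist',p,'red',.004,o); found('wrist',p,'green',.004,o)
u=np.r_[np.cos(np.radians(8.4)),np.sin(np.radians(8.4))]; w=np.r_[-u[1],u[0]]
k=(d>0)&(np.hypot(W[...,0]-.478,W[...,1]-.352)<.115)&(mask(p,'red')>0)
for nm,m in(('mat',k&(W[...,2]<.009)),('brush',k&(W[...,2]>.02)),('headtop',k&(W[...,2]>.034)&((W[...,:2]-[.478,.352])@u<-.03))):
    q=W[m][:,:2]-[.478,.352]; a,b=q@u,q@w
    print(nm,m.sum(),'along',np.percentile(a,[0,1,99,100]).round(4),'across',np.percentile(b,[0,1,99,100]).round(4),np.median(W[m][:,2]))
k=(dt>0)&(np.hypot(X[...,0]-.642,X[...,1]+.236)<.11)&(X[...,2]>.025)&(X[...,2]<.09)
print('blue on mat',rect(X[k][:,:2]),np.median(X[k][:,2])); found('top',t,'blue',.004)
cv2.imwrite('pics/v14.png',np.hstack([cv2.resize(p,(400,300)),cv2.resize(t,(400,300))])[...,::-1])
E
```

```text
time: 44.27
ee_pos: [0.4437, 0.3205, 0.2658]
tcp_rot: [-180.0, -0.0, -171.7]
wrist_force: [0.3, 0.2, -0.7]
opening: 0.0854
wrist red 0.004 [275 185] [0.47872702 0.35705243] [68.76979064941406, 188.46533203125] 8.360116
wrist green 0.004 [178 283] [0.66779797 0.20842221] [46.63215637207031, 119.67286682128906] 16.084066
wrist green 0.004 [182 231] [0.56507941 0.22095587] [27.37299156188965, 51.552310943603516] 67.303474
mat 3006 along [-0.0928 -0.0927  0.0938  0.095 ] across [-0.0295 -0.0294  0.039   0.0396] 0.0031647289615733265
brush 2144 along [-0.0839 -0.0838  0.0746  0.0795] across [-0.0207 -0.0206  0.0231  0.0242] 0.037246617837605384
headtop 1250 along [-0.083  -0.0829 -0.0303 -0.03  ] across [-0.0207 -0.0207  0.0233  0.024 ] 0.037095000192555266
blue on mat (array([ 0.64253357, -0.23775044]), [66.89517974853516, 156.99668884277344], np.float32(6.47983)) 0.05382905516888181
top blue 0.004 [313 153] [ 0.64375256 -0.23514236] [88.78251647949219, 178.6080780029297] 6.429893
```

View pics/v14.png

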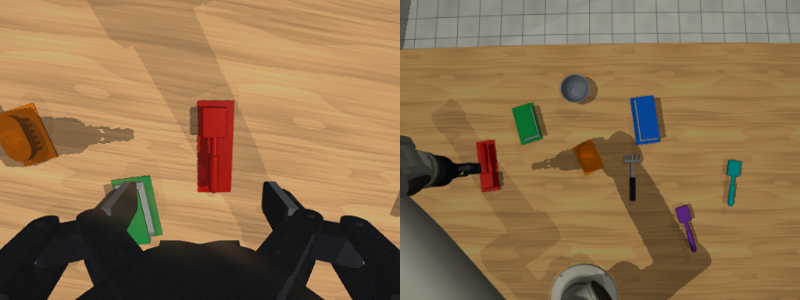

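```bash
python3 -m inch '[[0,0,0,0,0,0,0],[0,0,0,0,0,0,0],[0,0,0,0,0,0,0]]'; python3 -c "
from h import *
print(order.job_done())"
```

```text
time: 44.62
ee_pos: [0.4437, 0.3207, 0.2657]
tcp_rot: [180.0, -0.0, -171.8]
wrist_force: [0.8, -0.3, -0.7]
opening: 0.0852
the job is handed in; nothing more can be done
None
```

I took the stack apart from the top down (red, orange, green, blue). Each thing was lowered onto the mat of its own colour until light contact, about 5–8 N, and let go before the next. The job was handed in at about 45 s with the open gripper about 0.27 m above the bench, touching nothing.

**Last checks:** all four stand upright and lengthwise on their mats.
- **Orange, green and blue:** centred to about 3 mm.
- **Red brush:** about 3 mm off centre both along and across its mat. Top and wrist views agree. I left it rather than handle it again.
- **Bowl and rake comb:** I saw no change in the last top picture. I did not measure their positions.

**What went wrong:**
- On the way to the red mat, the last joint reached its range limit. The brush tilted about 2.4° in the gripper, so I levelled it and set it down head end towards the robot.
- The orange brush's angle reads 1.4° off its mat, within the uncertainty of an oval outline.

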